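# Clear the deburring bench into its drawer

## Robot

A 6-joint arm with a two-finger parallel gripper is mounted at the origin on the work surface. World frame = base frame: x ahead of the robot, y to its left, z up, the work surface at z = 0. Lengths are in m, angles in rad, forces in N, time in s.
With the tool pointing down it reaches from about 0.425 to 1.125 m from the base axis. Payload 14.9 kg.
Tool frame: the origin (TCP) lies between the finger pads; the fingertips stand 19 mm ahead of it and the grasp point (between the pads) is the TCP; x points along the fingers, y is the direction in which the jaws open and shut, and the axes are right-handed (so a half turn about x gives the same grasp; the last joint's range is limited). The gripper opens to 91 mm and grips with 3 to 60 N. Pads are 32 mm wide; open, the fingers measure 118 mm over their backs; the gripper's body (76 mm by 178 mm) begins 60 mm behind the grasp point.
Start: joints at [-1.305, 0.379, 1.734, -0, 1.028, -0.033], TCP at [0.206, -0.669, 0.233] pointing down, gripper open.
Joint ranges: [-2.77, 2.77], [-0.74, 2.19], [0, 2.66], [-1.06, 4.2], [0.31, 2.87], [-3.08, 3.08]. Speed limits (rad/s): [1.89, 1.89, 2.39, 3.14, 3.14, 3.14].

## Interface

Orientations are given as a unit quaternion [w, x, y, z].
In Python, from workcell import readout, camera, camera_model, sign_off gives the robot as it stands.
- The arm moves only by the shell command python3 -m creep 'ROWS' [FORCE]. ROWS is a JSON object of lists of equal length, an entry for each row: "dr": the turn, a rotation vector about the tool's x, y, z in degrees, a list of three; "xyz": the shift along the tool's x, y, z in mm, a list of three; "claw": the opening, from -1 (shut) to 1 (fully open). In form: {"dr": [[wx, wy, wz], ...], "xyz": [[tx, ty, tz], ...], "claw": [claw, ...]}. A call has 1 to 10 rows; each row shifts and turns the commanded pose from where the row before left it, along the tool's axes as they then stand; what a row does not reach is not made up. A row lasts 1/12 s, in which the tool goes at most 41.7 mm and 7.16 degrees, less where a joint would pass 70% of its speed; a pose out of reach is approached as far as the arm can. A call with a gripper value outside its range is refused whole. The fingers move at their own pace and stop on an object; FORCE is the grip in N (left out, the last holds). Time passes only in rows, so rows that do not move let the fingers close. It gives the time, the measured TCP pose, the force and the opening at its end, in the units of the state.
- readout.get_state(): the state, without advancing time (a new reading comes with each control period).
- camera(name): name is "side" or "top"; returns the picture (480x640x3 uint8, red, green, blue); there is no depth.
- camera_model(name): a dict with "mtx" (3x3 intrinsics, pixels), "pose" (4x4, takes a point from camera to world coordinates). Camera axes: x right, y down, z forward; pixel columns grow to the right and rows downward; lengths in m; the calibration is good to about 2 mm. A picture is of the moment at which its call begins. camera_model takes no time and is no camera call.
- sign_off(): hands the job in, once; it reports no verdict.
The state is a dict: "time": time; "joint_pos": joint angles; "qd": joint speeds; "joint_efforts": joint torques, N m; "ee_pos": TCP position; "eef_rot": TCP orientation; "wrist_force": force on the tool from outside, world axes, zero at the start; "torque": the same for the moment, N m; "gripper_width": opening from 0.0 (shut) to 1.0 (fully open).
Only numpy, scipy, OpenCV 4.12 (cv2) and the standard library are available. Lean on these libraries where they do the work, as an engineer would, in place of code of your own. Each camera call takes 0.05 s, during which the arm holds its last target.

## Task

Clear the deburring bench: open the drawer of the small blue cabinet, lay every black-handled hand tool from the bench flat on the drawer's floor side by side, none on top of another, straight front to back with the handle end towards the drawer's front and the blade towards the back, then push the drawer fully shut. Stand the fallen square oil bottle upright with its base wholly on the rubber pad. Leave the two machined plates and the dial indicator where they are.

Things in the scene. Friction and masses are not known exactly. Their poses are not given: they have to be found in the camera images.
- tool1: hand tool 1 (flat file; may be absent), 140 mm long, 70 g: black handle 18 mm wide, 16 mm high, with a steel blade. Origin on the handle's axis at mid-length, 8 mm above what it lies on; x runs along the tool to the blade: handle from x = -70 to +20 mm, blade (under 15 mm wide, 6 mm thick) from +20 to +70 mm. Balances at about x = -12 mm; grip the handle.
- tool2: hand tool 2 (flat scraper; may be absent), 140 mm long, 70 g: black handle 18 mm wide, 16 mm high, with a steel blade. Origin on the handle's axis at mid-length, 8 mm above what it lies on; x runs along the tool to the blade: handle from x = -70 to +20 mm, blade (under 15 mm wide, 6 mm thick) from +20 to +70 mm. Balances at about x = -12 mm; grip the handle.
- tool3: hand tool 3 (pointed scraper; may be absent), 140 mm long, 70 g: black handle 18 mm wide, 16 mm high, with a steel blade. Origin on the handle's axis at mid-length, 8 mm above what it lies on; x runs along the tool to the blade: handle from x = -70 to +20 mm, blade (under 15 mm wide, 6 mm thick) from +20 to +70 mm. Balances at about x = -12 mm; grip the handle.
- tool4: hand tool 4 (round burnisher; may be absent), 140 mm long, 70 g: black handle 18 mm wide, 16 mm high, with a steel blade. Origin on the handle's axis at mid-length, 8 mm above what it lies on; x runs along the tool to the blade: handle from x = -70 to +20 mm, blade (under 15 mm wide, 6 mm thick) from +20 to +70 mm. Balances at about x = -12 mm; grip the handle.
- drawer_handle (a point): centre of the drawer's bar handle: level steel bar 11 mm thick, 120 mm long, 35 mm in front of the drawer's front panel, 62 mm above the bench, 38 mm below the cabinet's top; moves with the drawer. x points into the cabinet (the closing way), y along the bar. Can be pinched from above; the gap between bar and panel is 29 mm.
- drawer_floor (a point): middle of the front edge of the drawer's inner floor (at the inner face of the front panel), 22 mm above the bench; moves with the drawer. x points to its back, y across, z up. Inside: x = 0 to 235 mm, y = -144 to 144 mm; side walls 6 mm thick, 56 mm high; front panel 69 mm high above this floor. With the drawer open by d, the floor from x = 0 to d - 6 mm lies clear of the cabinet.
- drawer (a joint): how far the drawer of the blue cabinet (fixed on the bench, 280 mm deep, 330 wide, 100 high) is open: 0 m fully shut, 0.198 m fully open; it stays where it is left
- bottle: square plastic oil bottle, lying on its side at the start, 180 g, 120 mm long: body 46 x 46 mm and 88 mm long, then a grey round neck and cap 26 mm in diameter and 32 mm long. Origin on its long axis, 55 mm from the base and 65 mm from the end of the cap; the x axis runs along the bottle towards the cap (pointing up when it stands).
- pad: black rubber pad fixed on the bench, 110 x 110 mm and 3 mm thick, on which the bottle has to stand; origin at the centre of its underside
- plate1: machined square aluminium plate 64 x 64 x 28 mm with a bore in its top, to be left alone; origin at the centre of its underside
- plate2: a second such plate, to be left alone
- dial: black dial indicator 58 mm in diameter, 16 mm high, lying face up with its stem to its +x, to be left alone; origin at the centre of its underside

How it is judged:
By the outcome, as a careful person would: the job done as asked, in the order asked, and still so for the second after the job is handed in, with the robot touching nothing.
Of tool1, tool2, tool3, tool4 only 3 to 4 are there at a start; the rules pass over those that are not, and their reading is None.
At some moment in a run one of tool1, tool2, tool3, tool4, bottle may be knocked a few centimetres aside while the robot is not near it.
Once in a run the grip may slacken for a moment while it holds something.
It also fails if it takes over 210 s, if anything falls off the work surface, if the arm or the gripper's body presses on something with over 40 N, if the wrist force passes 120 N, or if a joint passes its speed limit or range.

## Working session

There is one attempt and no reset: what is moved stays moved. The work goes in short steps, Python scripts to look and compute and a shell command to move; the robot and the scene stay as the last step left them, time stands still between calls to the robot, and variables do not carry over. Pictures are saved under pics/ and viewed, and the job is handed in when it is done.

```bash
ls; mkdir -p pics
python3 - <<'E'
from workcell import readout, camera, camera_model
import cv2
print(readout.get_state())
for n in("side","top"):
    cv2.imwrite(f"pics/{n}0.png",camera(n)[:,:,::-1]); print(camera_model(n))
E
```

```text
pics
{'time': 0.0, 'joint_pos': array([-1.30533814e+00,  3.79426498e-01,  1.73478227e+00, -1.46923322e-05,
        1.02850759e+00, -3.32920489e-02]), 'qd': array([ 9.70796132e-04,  5.68680399e-05, -6.92852775e-04, -1.83267679e-03,
        7.62093756e-05,  4.59078196e-04]), 'joint_efforts': array([ 1.80613806e-03, -7.63711596e+01, -4.34362686e+01,  6.50855689e-02,
        4.24369331e-02, -7.95988376e-05]), 'ee_pos': array([ 0.20592492, -0.66862608,  0.23227497]), 'eef_rot': array([-0.10484034, -0.69918169, -0.10562854,  0.69928255]), 'wrist_force': array([ 0.76901635, -0.01626046, -0.72232641]), 'torque': array([-0.03755911,  0.02613002,  0.0104922 ]), 'gripper_width': 0.9992130696370609}
{'mtx': array([[491.05574949,   0.        , 318.86622474],
       [  0.        , 491.05574949, 234.86530035],
       [  0.        ,   0.        ,   1.        ]]), 'pose': array([[-0.93900588, -0.26349842,  0.22098991,  0.38920942],
       [-0.34387621,  0.71168973, -0.61257398,  0.57364913],
       [ 0.00413602, -0.65120374, -0.75889168,  0.8652121 ],
       [ 0.        ,  0.        ,  0.        ,  1.        ]])}
{'mtx': array([[571.2315626 ,   0.        , 325.43312039],
       [  0.        , 571.2315626 , 235.92417917],
       [  0.        ,   0.        ,   1.        ]]), 'pose': array([[ 0.00579709, -0.99695947,  0.07770596,  0.5077424 ],
       [-0.99997808, -0.00602824, -0.00274032, -0.04959232],
       [ 0.00320042, -0.07768837, -0.99697255,  1.18657244],
       [ 0.        ,  0.        ,  0.        ,  1.        ]])}
```

View pics/side0.png

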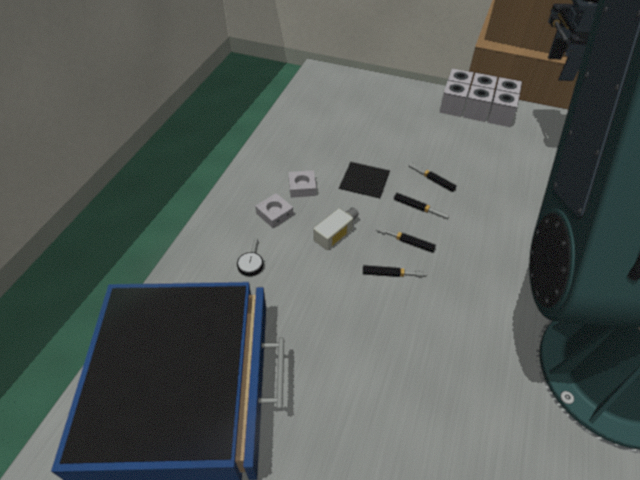

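View pics/top0.png

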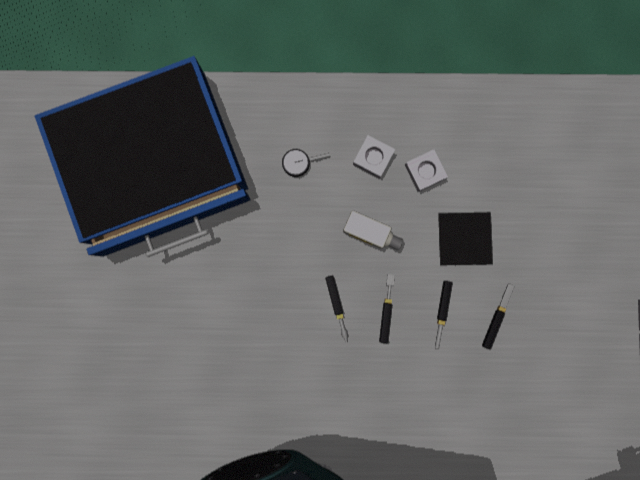

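```bash
cat > h.py <<'E'
import numpy as np, cv2
from scipy.spatial.transform import Rotation as R
from workcell import readout, camera, camera_model
def ray(n,u,v):
    m=camera_model(n);K,P=m["mtx"],m["pose"]
    d=P[:3,:3]@np.linalg.solve(K,np.array([u,v,1.]));return P[:3,3],d
def onz(n,u,v,z):
    o,d=ray(n,u,v);return o+d*(z-o[2])/d[2]
def proj(n,p):
    m=camera_model(n);q=np.linalg.inv(m["pose"])@np.append(p,1);q=m["mtx"]@q[:3];return q[:2]/q[2]
def pose():
    s=readout.get_state();q=s["eef_rot"];return np.array(s["ee_pos"]),R.from_quat([q[1],q[2],q[3],q[0]]),s
def down(yaw):
    "tool pointing down, jaw axis y along world yaw"
    x=np.array([0,0,-1.]);y=np.array([np.cos(yaw),np.sin(yaw),0]);return R.from_matrix(np.c_[x,y,np.cross(x,y)])
def plan(p,Rt):
    "total turn(deg, tool axes) and shift (mm, in CURRENT tool axes, and in target axes)"
    c,Rc,s=pose();rv=(Rc.inv()*Rt).as_rotvec(degrees=True)
    print("t",round(s["time"],2),"at",c.round(4),"turn",rv.round(1),"shift cur",(Rc.inv().apply(p-c)*1000).round(1),"shift tgt",(Rt.inv().apply(p-c)*1000).round(1),"n",np.ceil(max(np.linalg.norm(p-c)*1000/41,np.linalg.norm(rv)/7.1)),"w",round(s["gripper_width"],3),"F",s["wrist_force"].round(1),"j",s["joint_pos"].round(2))
def snap(name,tag,crop=None,k=2):
    im=camera(name);o=im[:,:,::-1]
    if crop: a,b,c,d=crop;o=cv2.resize(o[b:d,a:c],None,fx=k,fy=k,interpolation=cv2.INTER_CUBIC)
    cv2.imwrite(f"pics/{tag}.png",o);return im
def tools(im,roi=(270,255,560,400),z=.012):
    a,b,c,d=roi
    g=im.max(axis=2);m=np.zeros(g.shape,np.uint8);m[b:d,a:c]=(g[b:d,a:c]<60)*255
    hsv=cv2.cvtColor(im,cv2.COLOR_RGB2HSV);yl=cv2.inRange(hsv,(12,100,80),(40,255,255))
    out=[]
    for ct in cv2.findContours(m,cv2.RETR_EXTERNAL,cv2.CHAIN_APPROX_NONE)[0]:
        if not 150<cv2.contourArea(ct)<800: continue
        (u,v),(w,h),_=cv2.minAreaRect(ct)
        if max(w,h)>70: continue
        vx,vy,_,_=cv2.fitLine(ct,cv2.DIST_L2,0,.01,.01).ravel()
        L=max(w,h)/2
        e=[(u+s*vx*(L+3),v+s*vy*(L+3)) for s in(1,-1)]
        sc=[yl[int(y)-4:int(y)+5,int(x)-4:int(x)+5].sum() for x,y in e]
        s=1 if sc[0]>sc[1] else -1
        P=onz("top",u,v,z);Q=onz("top",u+s*vx*30,v+s*vy*30,z);dd=Q-P
        out.append((round(u),round(v),P[:2].round(4),round(float(np.arctan2(dd[1],dd[0])),3),round(2*L,1),sc))
    return out
E
python3 - <<'E'
from h import *
im=snap("top","d1",(20,40,270,270),3)
for t in tools(im): print(t)
hsv=cv2.cvtColor(im,cv2.COLOR_RGB2HSV)
for p in [(37,116),(194,60),(150,250),(205,232),(90,252),(247,195)]: print(p,onz("top",*p,.1).round(3),onz("top",*p,.062).round(3))
plan(np.array([.5,0,.3]),down(0))
c,Rc,s=pose();print(Rc.as_matrix().round(3))
E
```

```text
(493, 329, array([ 0.4112, -0.3958]), -0.397, 39.9, [np.uint64(6630), np.uint64(0)])
(385, 323, array([ 0.4222, -0.1759]), -0.101, 39.9, [np.uint64(6120), np.uint64(0)])
(444, 300, array([ 0.4684, -0.297 ]), 2.966, 39.1, [np.uint64(0), np.uint64(6885)])
(334, 295, array([ 0.4786, -0.0709]), -2.872, 39.3, [np.uint64(6120), np.uint64(0)])
(466, 260, array([ 0.5524, -0.3423]), 1.581, 52.0, [np.uint64(0), np.uint64(0)])
(37, 116) [0.822 0.507 0.1  ] [0.833 0.527 0.062]
(194, 60) [0.936 0.206 0.1  ] [0.951 0.215 0.062]
(150, 250) [0.564 0.281 0.1  ] [0.566 0.293 0.062]
(205, 232) [0.599 0.177 0.1  ] [0.602 0.185 0.062]
(90, 252) [0.559 0.395 0.1  ] [0.561 0.41  0.062]
(247, 195) [0.67  0.098 0.1  ] [0.676 0.103 0.062]
t 0.15 at [ 0.206  -0.6687  0.2325] turn [-72.9  -0.    0. ] shift cur [ -67.1 -552.6 -477.8] shift tgt [ -67.5  294.  -668.7] n 18.0 w 1.002 F [ 0.3  0.4 -0.2] j [-1.31  0.38  1.73  0.    1.03 -0.03]
[[-0.     0.294 -0.956]
 [ 0.001 -0.956 -0.294]
 [-1.    -0.001 -0.   ]]
```

View pics/d1.png

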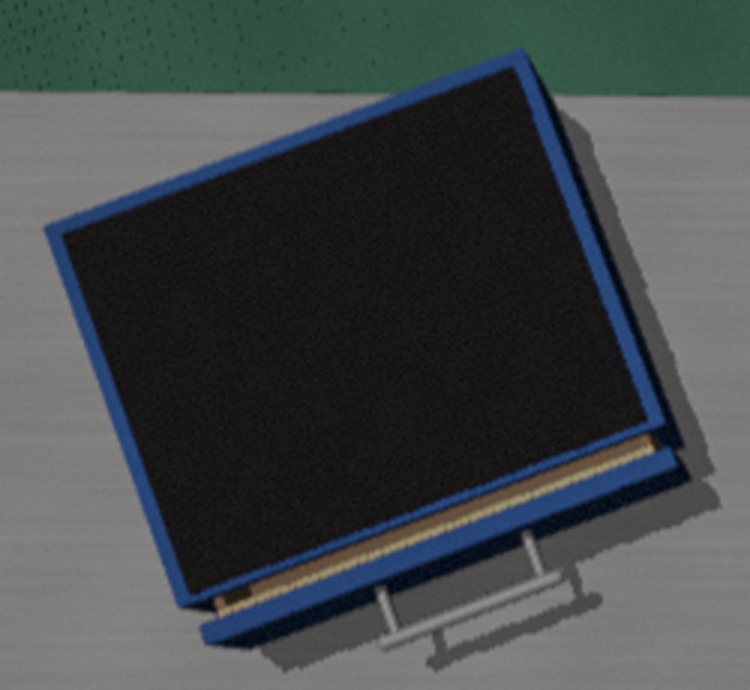

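Run:
```python
from h import *
c=[onz("top",20+u/3,40+v/3,.1)[:2] for u,v in [(46,228),(523,52),(661,425),(185,607)]]
for p in c:print(p.round(4))
for i in range(4):
    d=c[(i+1)%4]-c[i];print(np.linalg.norm(d).round(4),np.degrees(np.arctan2(d[1],d[0])).round(2))
a,b=[onz("top",20+u/3,40+v/3,.064)[:2] for u,v in [(383,643),(563,577)]]
print("bar",a.round(4),b.round(4),np.linalg.norm(b-a),np.degrees(np.arctan2(*(b-a)[::-1])),(a+b)/2)
f=(c[2]+c[3])/2;bk=(c[0]+c[1])/2
yaw=np.arctan2(*(bk-f)[::-1]);print("yaw",np.degrees(yaw)); 
d=(a+b)/2-f;R2=np.array([[np.cos(yaw),np.sin(yaw)],[-np.sin(yaw),np.cos(yaw)]]);print("front mid",f,"bar rel",R2@d)
```

```text
[0.822  0.5105]
[0.9409 0.2056]
[0.696  0.1115]
[0.5774 0.4114]
0.3273 -68.69
0.2624 -158.98
0.3225 111.58
0.2639 22.06
bar [0.5569 0.2963] [0.6009 0.1795] 0.12486754181720817 -69.33048840535453 [0.578895   0.23787032]
yaw 21.543228090745437
front mid [0.63669373 0.26145731] bar rel [-0.06242217 -0.00071535]
```

```bash
python3 -m creep '{"dr":[[-7,0,0],[-7,0,0],[-7,0,0],[-7,0,0],[-7,0,0],[-7,0,0],[-7,0,0],[-7,0,0],[-7,0,0],[-7,0,0]],"xyz":[[-3,0,0],[-3,0,0],[-3,0,0],[-3,0,0],[-3,0,0],[-3,0,0],[-3,0,0],[-3,0,0],[-3,0,0],[-3,0,0]],"claw":[-0.4,-0.4,-0.4,-0.4,-0.4,-0.4,-0.4,-0.4,-0.4,-0.4]}' 30
python3 -m creep '{"dr":[[-6,0,0],[-6,0,0],[-6,0,0],[-6,0,0],[0,0,0]],"xyz":[[0,0,0],[0,0,0],[0,0,0],[0,0,0],[0,0,0]],"claw":[-0.4,-0.4,-0.4,-0.4,-0.4]}'
python3 - <<'E'
from h import *
Y=np.radians(21.5)
plan(np.array([.62,-.25,.26]),down(Y));plan(np.array([.579,.238,.16]),down(Y))
E
```

```text
time: 0.98
ee_pos: [0.206, -0.6688, 0.2628]
eef_rot: [0.489, 0.511, 0.489, -0.511]
wrist_force: [0.3, -0.0, -0.7]
gripper_width: 0.314
time: 1.4
ee_pos: [0.206, -0.6688, 0.2626]
eef_rot: [0.584, 0.399, 0.584, -0.398]
wrist_force: [1.1, 0.1, -0.5]
gripper_width: 0.299
t 1.4 at [ 0.206  -0.6688  0.2626] turn [-0.1 -0.  -0. ] shift cur [   2.8  538.3 -238.9] shift tgt [   2.6  538.7 -238. ] n 15.0 w 0.299 F [ 1.1  0.1 -0.5] j [-1.31  0.35  1.72 -0.    1.08 -1.68]
t 1.4 at [ 0.206  -0.6688  0.2626] turn [-0.1 -0.  -0. ] shift cur [ 103.   678.2 -708.1] shift tgt [ 102.6  679.4 -707. ] n 25.0 w 0.299 F [ 1.1  0.1 -0.5] j [-1.31  0.35  1.72 -0.    1.08 -1.68]
```

```bash
python3 -m creep '{"dr":[[0,0,0],[0,0,0],[0,0,0],[0,0,0],[0,0,0],[0,0,0],[0,0,0],[0,0,0],[0,0,0],[0,0,0]],"xyz":[[0,36,-16],[0,36,-16],[0,36,-16],[0,36,-16],[0,36,-16],[0,36,-16],[0,36,-16],[0,36,-16],[0,36,-16],[0,36,-16]],"claw":[-0.4,-0.4,-0.4,-0.4,-0.4,-0.4,-0.4,-0.4,-0.4,-0.4]}' 30
python3 -m creep '{"dr":[[0,0,0],[0,0,0],[0,0,0],[0,0,0],[0,0,0],[0,0,0],[0,0,0],[0,0,0],[0,0,0],[0,0,0]],"xyz":[[0,36,-16],[0,36,-16],[0,36,-16],[0,36,-16],[0,36,-16],[0,12,-39],[0,12,-39],[0,12,-39],[0,12,-39],[0,12,-39]],"claw":[-0.4,-0.4,-0.4,-0.4,-0.4,-0.4,-0.4,-0.4,-0.4,-0.4]}'
python3 -m creep '{"dr":[[0,0,0],[0,0,0],[0,0,0],[0,0,0],[0,0,0],[0,0,0],[0,0,0],[0,0,0]],"xyz":[[10,12,-39],[10,12,-39],[10,12,-39],[10,12,-39],[10,12,-39],[10,12,-39],[10,12,-39],[0,0,0]],"claw":[-0.4,-0.4,-0.4,-0.4,-0.4,-0.4,-0.4,-0.4]}'
python3 - <<'E'
from h import *
Y=np.radians(21.5)
plan(np.array([.579,.238,.064]),down(Y))
snap("top","a1");snap("side","a2")
E
```

```text
time: 2.23
ee_pos: [0.4853, -0.3884, 0.263]
eef_rot: [0.582, 0.401, 0.582, -0.401]
wrist_force: [-0.4, -0.6, -0.1]
gripper_width: 0.297
time: 3.07
ee_pos: [0.6085, -0.0452, 0.2629]
eef_rot: [0.582, 0.401, 0.582, -0.401]
wrist_force: [-0.1, 0.2, 1.2]
gripper_width: 0.297
time: 3.73
ee_pos: [0.5876, 0.2407, 0.1916]
eef_rot: [0.583, 0.4, 0.584, -0.4]
wrist_force: [0.2, -1.0, -0.7]
gripper_width: 0.298
t 3.73 at [0.5876 0.2407 0.1916] turn [-0.4 -0.   0.1] shift cur [127.6  -8.8  -0.5] shift tgt [127.6  -9.   -0.6] n 4.0 w 0.298 F [ 0.2 -1.  -0.7] j [ 0.35  0.33  1.89  0.    0.92 -0.02]
```

View pics/a2.png

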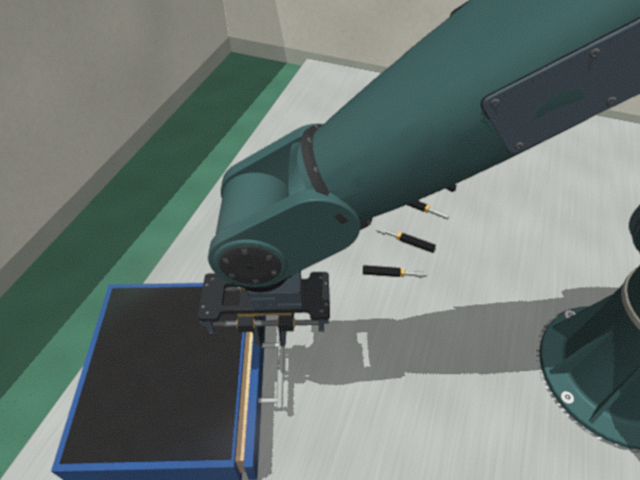

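View pics/a1.png

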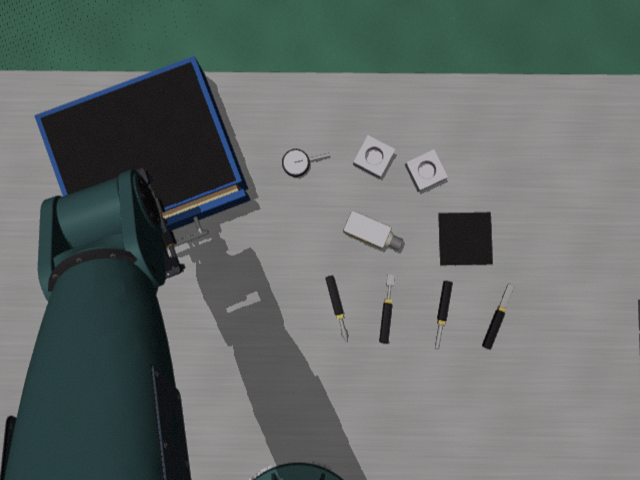

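Run:
```python
from h import *
print(proj("side",[.5569,.2963,.064]),proj("side",[.6009,.1795,.064]))
im=cv2.imread("pics/side0.png");cv2.imwrite("pics/s0c.png",cv2.resize(im[270:480,200:320],None,fx=4,fy=4)[:600])
```

```text
[279.45916905 403.68226115] [282.40166143 336.47791697]
```

View pics/s0c.png

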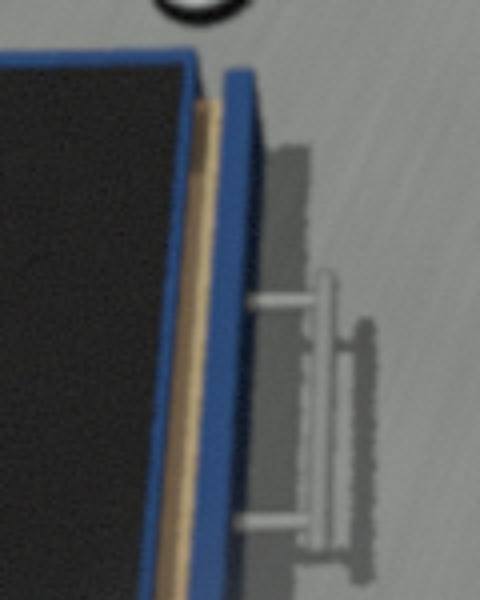

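```bash
python3 -m creep '{"dr":[[0,0,0],[0,0,0],[0,0,0],[0,0,0],[0,0,0],[0,0,0],[0,0,0]],"xyz":[[15,-9,0],[25,0,0],[25,0,0],[25,0,0],[20,0,0],[16,0,0],[0,0,0]],"claw":[-0.4,-0.4,-0.4,-0.4,-0.4,-0.4,-0.4]}'
python3 -m creep '{"dr":[[0,0,0],[0,0,0],[0,0,0],[0,0,0],[0,0,0]],"xyz":[[0,0,0],[0,0,0],[0,0,0],[0,0,0],[0,0,0]],"claw":[-1,-1,-1,-1,-1]}' 30
```

```text
time: 4.42
ee_pos: [0.5795, 0.2303, 0.0649]
eef_rot: [0.582, 0.4, 0.583, -0.402]
wrist_force: [-0.6, 0.1, 0.3]
gripper_width: 0.296
time: 4.83
ee_pos: [0.5818, 0.2322, 0.069]
eef_rot: [0.584, 0.4, 0.583, -0.399]
wrist_force: [0.8, -5.7, 7.8]
gripper_width: 0.115
```

```bash
python3 -m creep '{"dr":[[0,0,0],[0,0,0],[0,0,0],[0,0,0],[0,0,0],[0,0,0],[0,0,0],[0,0,0],[0,0,0],[0,0,0]],"xyz":[[0,-5,0],[0,-10,0],[0,-15,0],[0,-15,0],[0,-15,0],[0,-15,0],[0,-15,0],[0,-15,0],[0,-10,0],[0,-5,0]],"claw":[-1,-1,-1,-1,-1,-1,-1,-1,-1,-1]}'
python3 -m creep '{"dr":[[0,0,0],[0,0,0],[0,0,0],[0,0,0],[0,0,0],[0,0,0],[0,0,0],[0,0,0]],"xyz":[[0,-6,0],[0,-6,0],[0,-6,0],[0,-5,0],[0,-4,0],[0,-3,0],[0,0,0],[0,0,0]],"claw":[-1,-1,-1,-1,-1,-1,-1,-1]}'
```

```text
time: 5.67
ee_pos: [0.4696, 0.1883, 0.069]
eef_rot: [0.584, 0.4, 0.582, -0.399]
wrist_force: [7.6, -16.0, 5.1]
gripper_width: 0.112
time: 6.33
ee_pos: [0.4425, 0.1777, 0.0689]
eef_rot: [0.584, 0.4, 0.582, -0.399]
wrist_force: [6.3, -19.0, 12.1]
gripper_width: 0.11
```

```bash
python3 -m creep '{"dr":[[0,0,0],[0,0,0],[0,0,0],[0,0,0],[0,0,0],[0,0,0]],"xyz":[[0,-4,1],[0,-4,0.5],[0,-3,0],[0,-3,0],[0,0,0],[0,0,0]],"claw":[-1,-1,-1,-1,-1,-1]}'
```

```text
time: 6.83
ee_pos: [0.4296, 0.1723, 0.0689]
eef_rot: [0.584, 0.401, 0.583, -0.399]
wrist_force: [-1.0, -0.2, 12.8]
gripper_width: 0.115
```

```bash
python3 -m creep '{"dr":[[0,0,0],[0,0,0],[0,0,0],[0,0,0],[0,0,0]],"xyz":[[0,-3,0],[0,-3,0],[0,-3,0],[0,0,0],[0,0,0]],"claw":[-1,-1,-1,-1,-1]}'
python3 -m creep '{"dr":[[0,0,0],[0,0,0],[0,0,0],[0,0,0],[0,0,0]],"xyz":[[0,-3,0],[0,-3,0],[0,-3,0],[0,0,0],[0,0,0]],"claw":[-1,-1,-1,-1,-1]}'
```

```text
time: 7.25
ee_pos: [0.4212, 0.169, 0.0689]
eef_rot: [0.584, 0.401, 0.583, -0.399]
wrist_force: [-0.3, 0.1, 13.4]
gripper_width: 0.113
time: 7.67
ee_pos: [0.4126, 0.1657, 0.0686]
eef_rot: [0.584, 0.401, 0.583, -0.399]
wrist_force: [1.8, 0.1, 4.0]
gripper_width: 0.12
```

```bash
python3 -m creep '{"dr":[[0,0,0],[0,0,0],[0,0,0],[0,0,0],[0,0,0]],"xyz":[[0,-2,0],[0,-2,0],[0,-2,0],[0,0,0],[0,0,0]],"claw":[-1,-1,-1,-1,-1]}'
```

```text
time: 8.08
ee_pos: [0.4088, 0.1642, 0.0685]
eef_rot: [0.585, 0.402, 0.582, -0.398]
wrist_force: [14.2, 5.9, -10.1]
gripper_width: 0.109
```

```bash
python3 -m creep '{"dr":[[0,0,0],[0,0,0],[0,0,0],[0,0,0],[0,0,0],[0,0,0],[0,0,0],[0,0,0],[0,0,0],[0,0,0]],"xyz":[[0,2,0],[0,0,0],[0,0,0],[0,0,0],[-20,0,0],[-40,0,0],[-40,0,0],[-40,0,0],[-20,0,0],[0,0,0]],"claw":[-0.4,-0.4,-0.4,-0.4,-0.4,-0.4,-0.4,-0.4,-0.4,-0.4]}'
python3 - <<'E'
from h import *
snap("top","b1");snap("side","b2")
E
```

```text
time: 8.92
ee_pos: [0.4096, 0.1645, 0.232]
eef_rot: [0.585, 0.402, 0.582, -0.398]
wrist_force: [0.6, 0.6, 0.9]
gripper_width: 0.3
```

View pics/b1.png

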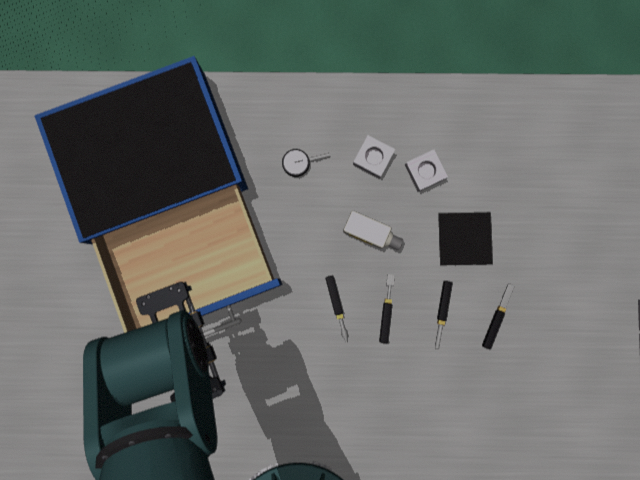

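View pics/b2.png

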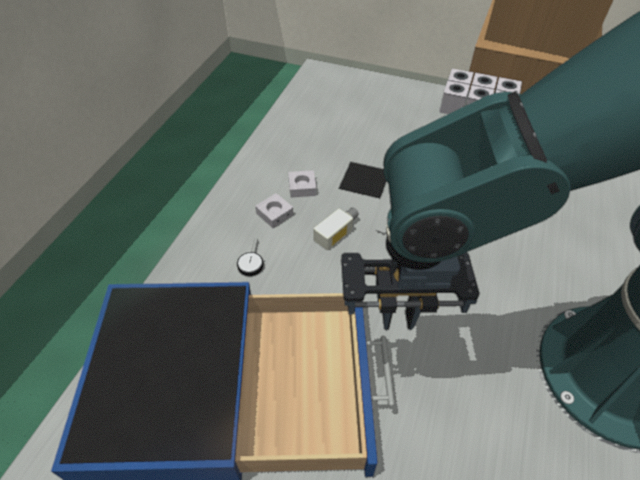

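```bash
python3 -m creep '{"dr":[[0,0,0],[0,0,0],[0,0,0],[0,0,0],[0,0,0],[0,0,0],[0,0,0],[0,0,0],[0,0,0]],"xyz":[[0,5,38],[0,5,38],[0,5,38],[0,5,38],[0,5,38],[0,5,38],[0,5,38],[0,5,38],[0,0,0]],"claw":[0.1,0.1,0.1,0.1,0.1,0.1,0.1,0.1,0.1]}' 30
python3 -m creep '{"dr":[[0,0,0],[0,0,0],[0,0,0],[0,0,0],[0,0,0],[0,0,0],[0,0,0],[0,0,0],[0,0,0],[0,0,0]],"xyz":[[0,-26.4,25.5],[0,-26.4,25.5],[0,-26.4,25.5],[0,-26.4,25.5],[0,-26.4,25.5],[0,-26.4,25.5],[0,-26.4,25.5],[0,-26.4,25.5],[0,-26.4,25.5],[0,0,0]],"claw":[0.1,0.1,0.1,0.1,0.1,0.1,0.1,0.1,0.1,0.1]}'
python3 -m creep '{"dr":[[-6.5,0,0],[-6.5,0,0],[-6.5,0,0],[-6.5,0,0],[-6.5,0,0],[-6.5,0,0],[-6.5,0,0],[0,0,0]],"xyz":[[0,0,0],[0,0,0],[0,0,0],[0,0,0],[0,0,0],[0,0,0],[0,0,0],[0,0,0]],"claw":[0.1,0.1,0.1,0.1,0.1,0.1,0.1,0.1]}'
python3 - <<'E'
from h import *
im=snap("top","c1",(60,170,300,350),3)
for t in tools(im): print(t)
plan(np.array([.423,-.401,.023]),down(-.397+np.pi/2))
E
```

```text
time: 9.77
ee_pos: [0.5563, -0.1097, 0.2257]
eef_rot: [0.582, 0.4, 0.583, -0.401]
wrist_force: [-1.1, 1.6, -0.0]
gripper_width: 0.552
time: 10.6
ee_pos: [0.4131, -0.4084, 0.2257]
eef_rot: [0.582, 0.401, 0.583, -0.401]
wrist_force: [0.7, 0.9, -0.5]
gripper_width: 0.552
time: 11.27
ee_pos: [0.4152, -0.4039, 0.2256]
eef_rot: [0.692, 0.142, 0.694, -0.141]
wrist_force: [-0.2, -0.8, -0.1]
gripper_width: 0.549
(385, 323, array([ 0.4222, -0.1759]), -0.1, 39.9, [np.uint64(6375), np.uint64(0)])
(444, 300, array([ 0.4685, -0.2969]), 2.965, 39.1, [np.uint64(0), np.uint64(6630)])
(334, 295, array([ 0.4786, -0.071 ]), -2.869, 39.4, [np.uint64(6120), np.uint64(0)])
(466, 260, array([ 0.5524, -0.3423]), 1.582, 52.0, [np.uint64(0), np.uint64(0)])
t 11.32 at [ 0.4153 -0.4041  0.2259] turn [-0.7 -0.1 -0.1] shift cur [202.9   5.7   6.4] shift tgt [202.9   5.8   5.9] n 5.0 w 0.548 F [-1.1 -0.1  0.7] j [-0.81  0.2   1.98  0.    0.96 -1.97]
```

View pics/c1.png

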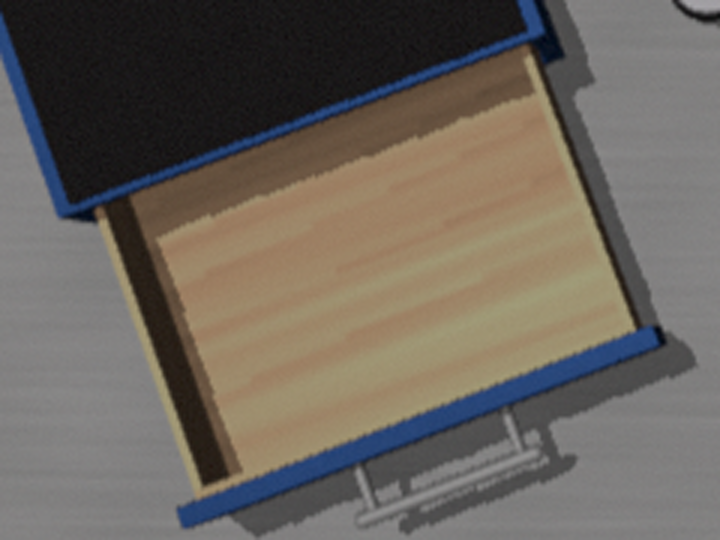

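Run:
```python
from h import *
f=lambda u,v,z: onz("top",60+u/3,170+v/3,z)[:2]
a,b=f(357,520,.064),f(541,453,.064)
print("bar",a,b,(a+b)/2,np.linalg.norm(b-a),np.degrees(np.arctan2(*(a-b)[::-1]))-90)
a,b=f(178,508,.091),f(655,327,.091);print("panel inner top edge",a,b,(a+b)/2,np.linalg.norm(b-a),np.degrees(np.arctan2(*(a-b)[::-1]))-90)
a,b=f(184,527,.091),f(662,344,.091);print("panel outer",a,b,(a+b)/2,np.linalg.norm(b-a))
a,b=f(97,209,.078),f(197,490,.078);print("left wall out top",a,b,np.degrees(np.arctan2(*(a-b)[::-1])))
c,d=f(533,50,.078),f(640,328,.078);print("right wall top out",c,d,np.degrees(np.arctan2(*(c-d)[::-1])))
```

```text
bar [0.38439787 0.23034858] [0.42804148 0.11209787] [0.40621967 0.17122323] 0.12604758433429683 20.25793894384681
panel inner top edge [0.39424041 0.33677247] [0.50997983 0.03697085] [0.45211012 0.18687166] 0.3213668168874428 21.109249828694985
panel outer [0.38240365 0.33258959] [0.49921044 0.03238239] [0.44080705 0.18248599] 0.32213070232532554
left wall out top [0.5841144 0.4002315] [0.40434581 0.32960278] 21.44921037260507
right wall top out [0.68988168 0.11983276] [0.50930726 0.04766021] 21.78575771209143
```

```bash
python3 -m creep '{"dr":[[-0.5,0,0],[0,0,0],[0,0,0],[0,0,0],[0,0,0],[0,0,0],[0,0,0],[0,0,0],[0,0,0]],"xyz":[[20,6,6],[35,0,0],[35,0,0],[35,0,0],[35,0,0],[25,0,0],[15,0,0],[0,0,0],[0,0,0]],"claw":[0.1,0.1,0.1,0.1,0.1,0.1,0.1,0.1,0.1]}'
python3 -m creep '{"dr":[[0,0,0],[0,0,0],[0,0,0],[0,0,0],[0,0,0],[0,0,0]],"xyz":[[0,0,0],[0,0,0],[0,0,0],[0,0,0],[0,0,0],[0,0,0]],"claw":[-1,-1,-1,-1,-1,-1]}' 30
python3 -m creep '{"dr":[[0,0,0],[0,0,0],[0,0,0],[0,0,0],[0,0,0],[0,0,0]],"xyz":[[-10,0,0],[-30,0,0],[-35,0,0],[-35,0,0],[-35,0,0],[0,0,0]],"claw":[-1,-1,-1,-1,-1,-1]}'
python3 - <<'E'
from h import *
snap("side","e1",(340,100,560,280),3);snap("top","e2",(380,230,560,380),4)
E
```

```text
time: 12.07
ee_pos: [0.4231, -0.4011, 0.0266]
eef_rot: [0.692, 0.142, 0.694, -0.141]
wrist_force: [1.0, -0.6, 0.7]
gripper_width: 0.546
time: 12.57
ee_pos: [0.4238, -0.402, 0.0281]
eef_rot: [0.693, 0.14, 0.693, -0.14]
wrist_force: [-0.6, 0.1, 6.6]
gripper_width: 0.195
time: 13.07
ee_pos: [0.4258, -0.4041, 0.1797]
eef_rot: [0.696, 0.138, 0.69, -0.142]
wrist_force: [1.4, -2.1, 1.0]
gripper_width: 0.191
```

View pics/e1.png

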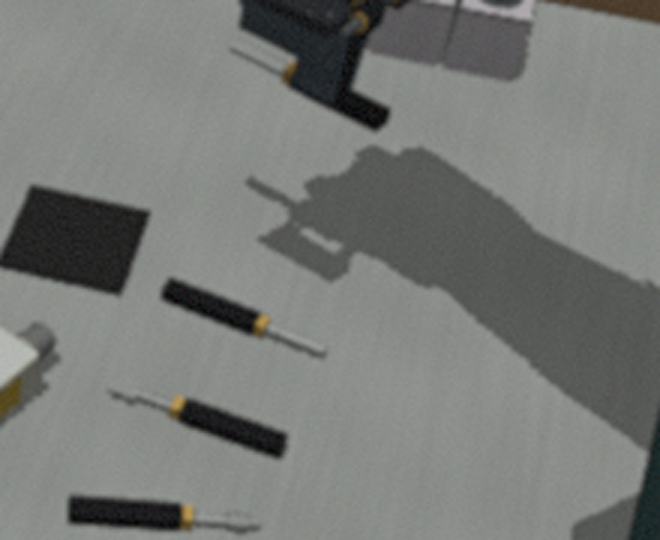

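View pics/e2.png

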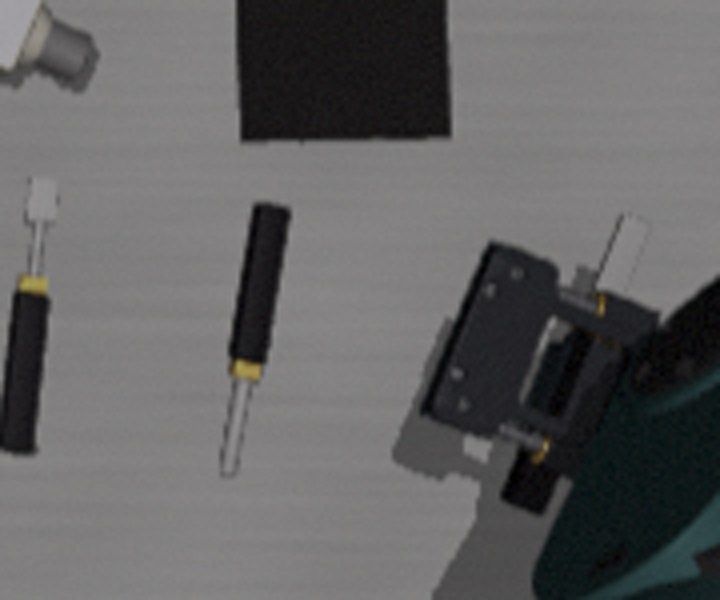

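```bash
cat >> h.py <<'E'
YC=np.radians(21.5);cx=np.array([np.cos(YC),np.sin(YC),0]);cy=np.array([-np.sin(YC),np.cos(YC),0]);O=np.array([.451,.188,0])
def slot(s,z=.05,x=.07): return O+x*cx+s*cy+np.array([0,0,z])
E
python3 - <<'E'
from h import *
plan(np.array([.58,-.1,.18]),down(YC+np.pi/2));t=slot(.087,.18);print(t);plan(t,down(YC+np.pi/2))
E
```

```text
t 13.17 at [ 0.4241 -0.4023  0.1743] turn [-44.4   0.1   0.1] shift cur [ -6.  339.2  26.1] shift tgt [ -5.7 224.1 255.9] n 9.0 w 0.192 F [-0.2 -0.2 -0.7] j [-0.8   0.28  2.   -0.    0.86 -1.97]
[0.48424362 0.29460141 0.18      ]
t 13.17 at [ 0.4241 -0.4023  0.1743] turn [-44.4   0.1   0.1] shift cur [  -7.1  665.5 -215.5] shift tgt [ -5.7 626.4 311.4] n 18.0 w 0.192 F [-0.2 -0.2 -0.7] j [-0.8   0.28  2.   -0.    0.86 -1.97]
```

```bash
python3 -m creep '{"dr":[[-6.35,0,0],[-6.35,0,0],[-6.35,0,0],[-6.35,0,0],[-6.35,0,0],[-6.35,0,0],[-6.35,0,0],[0,0,0]],"xyz":[[0,0,0],[0,0,0],[0,0,0],[0,0,0],[0,0,0],[0,0,0],[0,0,0],[0,0,0]],"claw":[-1,-1,-1,-1,-1,-1,-1,-1]}'
python3 -m creep '{"dr":[[0,0,0],[0,0,0],[0,0,0],[0,0,0],[0,0,0],[0,0,0],[0,0,0],[0,0,0],[0,0,0],[0,0,0]],"xyz":[[0,22.4,25.6],[0,22.4,25.6],[0,22.4,25.6],[0,22.4,25.6],[0,22.4,25.6],[0,22.4,25.6],[0,22.4,25.6],[0,22.4,25.6],[0,22.4,25.6],[0,22.4,25.6]],"claw":[-1,-1,-1,-1,-1,-1,-1,-1,-1,-1]}'
python3 -m creep '{"dr":[[0,0,0],[0,0,0],[0,0,0],[0,0,0],[0,0,0],[0,0,0],[0,0,0],[0,0,0],[0,0,0],[0,0,0]],"xyz":[[0,40,5.5],[0,40,5.5],[0,40,5.5],[0,40,5.5],[0,40,5.5],[0,40,5.5],[0,40,5.5],[0,40,5.5],[0,40,5.5],[0,40,5.5]],"claw":[-1,-1,-1,-1,-1,-1,-1,-1,-1,-1]}'
python3 - <<'E'
from h import *
plan(slot(.087,.052),down(YC+np.pi/2));snap("side","f1",(200,240,420,480),3)
E
```

```text
time: 13.83
ee_pos: [0.4229, -0.4012, 0.171]
eef_rot: [0.694, -0.133, 0.695, 0.135]
wrist_force: [-1.3, -0.1, -1.4]
gripper_width: 0.191
time: 14.67
ee_pos: [0.5792, -0.0976, 0.1715]
eef_rot: [0.694, -0.131, 0.695, 0.131]
wrist_force: [0.9, -0.2, -1.0]
gripper_width: 0.195
time: 15.5
ee_pos: [0.4819, 0.2943, 0.1716]
eef_rot: [0.694, -0.131, 0.695, 0.131]
wrist_force: [0.5, 0.1, -0.4]
gripper_width: 0.192
t 15.5 at [0.4819 0.2943 0.1716] turn [-0.2 -0.1  0. ] shift cur [119.6  -0.6   2.4] shift tgt [119.6  -0.6   2.2] n 3.0 w 0.192 F [ 0.5  0.1 -0.4] j [ 0.51  0.25  2.04 -0.    0.85 -1.44]
```

View pics/f1.png

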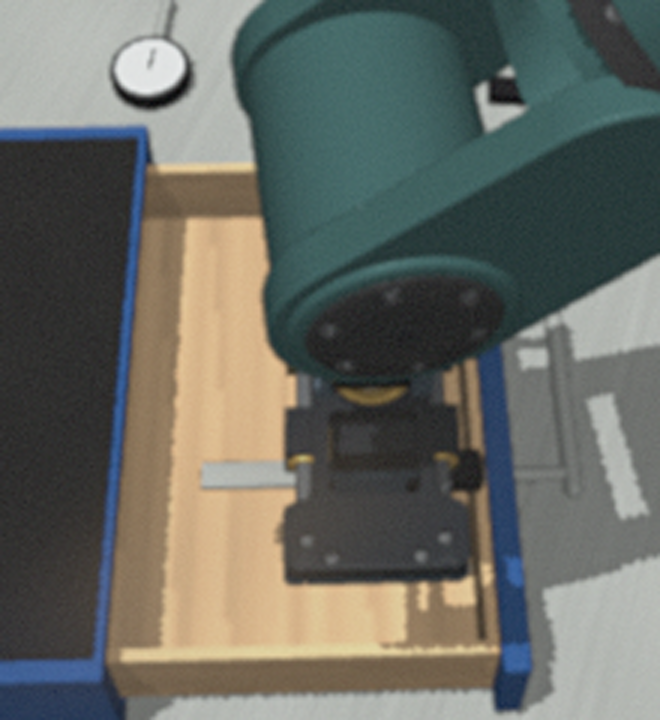

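```bash
python3 -m creep '{"dr":[[0,0,0],[0,0,0],[0,0,0],[0,0,0],[0,0,0],[0,0,0],[0,0,0],[0,0,0]],"xyz":[[20,0,5],[30,0,0],[30,0,0],[20,0,0],[12,0,0],[7,0,0],[0,0,0],[0,0,0]],"claw":[-1,-1,-1,-1,-1,-1,-1,-1]}'
```

```text
time: 16.22
ee_pos: [0.4884, 0.2947, 0.0539]
eef_rot: [0.695, -0.132, 0.695, 0.132]
wrist_force: [-0.6, -0.2, -0.4]
gripper_width: 0.191
```

```bash
python3 -m creep '{"dr":[[0,0,0],[0,0,0],[0,0,0],[0,0,0]],"xyz":[[2,0,0],[1.5,0,0],[0,0,0],[0,0,0]],"claw":[-1,-1,-1,-1]}'
python3 -m creep '{"dr":[[0,0,0],[0,0,0],[0,0,0],[0,0,0],[0,0,0],[0,0,0],[0,0,0],[0,0,0]],"xyz":[[0,0,0],[0,0,0],[0,0,0],[-15,0,0],[-35,0,0],[-35,0,0],[-35,0,0],[0,0,0]],"claw":[-0.35,-0.35,-0.35,-0.35,-0.35,-0.35,-0.35,-0.35]}'
python3 - <<'E'
from h import *
im=snap("top","g1")
for t in tools(im): print(t)
p=np.array([.4222,-.1759,.18])+.013*np.array([np.cos(-.1),np.sin(-.1),0]);print(p)
plan(np.array([.57,.05,.2]),down(-.1+np.pi/2));plan(p,down(-.1+np.pi/2));
E
```

```text
time: 16.55
ee_pos: [0.4883, 0.2948, 0.0505]
eef_rot: [0.695, -0.132, 0.694, 0.132]
wrist_force: [0.1, -0.2, -0.8]
gripper_width: 0.196
time: 17.22
ee_pos: [0.4908, 0.2962, 0.1765]
eef_rot: [0.697, -0.131, 0.692, 0.133]
wrist_force: [1.9, 0.3, 0.8]
gripper_width: 0.326
(385, 323, array([ 0.4227, -0.1759]), -0.1, 39.4, [np.uint64(6375), np.uint64(0)])
(444, 300, array([ 0.4685, -0.2968]), 2.961, 39.1, [np.uint64(0), np.uint64(6885)])
(334, 295, array([ 0.4786, -0.071 ]), -2.877, 39.4, [np.uint64(6120), np.uint64(0)])
(466, 260, array([ 0.5524, -0.3423]), 1.582, 52.0, [np.uint64(0), np.uint64(0)])
[ 0.43513505 -0.17719783  0.18      ]
t 17.27 at [0.4898 0.2956 0.1737] turn [27.3  0.3 -0.1] shift cur [ -26.6 -257.9  -15.6] shift tgt [ -26.3 -236.4  104.3] n 7.0 w 0.325 F [-1.   0.3  0.3] j [ 0.5   0.26  2.03 -0.    0.85 -1.44]
t 17.27 at [0.4898 0.2956 0.1737] turn [27.3  0.3 -0.1] shift cur [  -8.  -419.6 -224.7] shift tgt [  -6.3 -475.9   -7.2] n 12.0 w 0.325 F [-1.   0.3  0.3] j [ 0.5   0.26  2.03 -0.    0.85 -1.44]
```

View pics/g1.png

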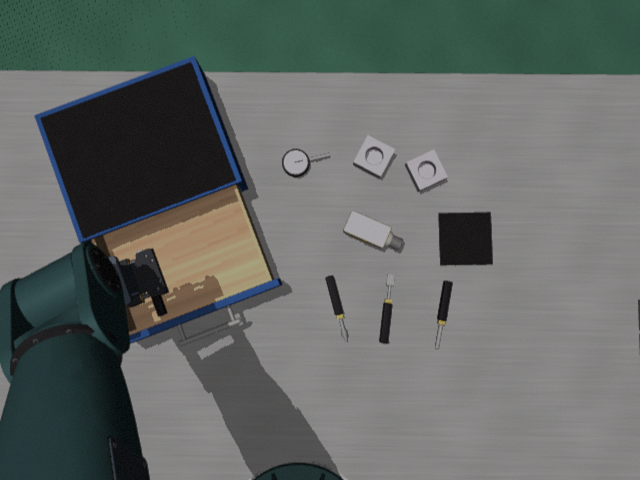

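```bash
python3 -m creep '{"dr":[[6.8,0,0],[6.8,0,0],[6.8,0,0],[6.8,0,0],[0,0,0]],"xyz":[[-3,0,0],[-3,0,0],[-3,0,0],[-3,0,0],[0,0,0]],"claw":[0.1,0.1,0.1,0.1,0.1]}'
python3 -m creep '{"dr":[[0,0,0],[0,0,0],[0,0,0],[0,0,0],[0,0,0],[0,0,0],[0,0,0],[0,0,0],[0,0,0],[0,0,0]],"xyz":[[0,-34,15],[0,-34,15],[0,-34,15],[0,-34,15],[0,-34,15],[0,-34,15],[0,-34,15],[0,-34,-16],[0,-34,-16],[0,-34,-16]],"claw":[0.1,0.1,0.1,0.1,0.1,0.1,0.1,0.1,0.1,0.1]}'
python3 -m creep '{"dr":[[0,0,0],[0,0,0],[0,0,0],[0,0,0],[0,0,0]],"xyz":[[0,-34,-16],[0,-34,-16],[0,-34,-16],[0,-34,-16],[0,0,0]],"claw":[0.1,0.1,0.1,0.1,0.1]}'
python3 - <<'E'
from h import *
im=snap("top","i1",(60,170,460,370),2)
for t in tools(im): print(t)
p=np.array([.4224,-.1759,.025])+.013*np.array([np.cos(-.1),np.sin(-.1),0])
plan(p,down(-.1+np.pi/2));
E
```

```text
time: 17.68
ee_pos: [0.4878, 0.2945, 0.1816]
eef_rot: [0.706, 0.037, 0.706, -0.037]
wrist_force: [0.1, -0.1, -0.2]
gripper_width: 0.55
time: 18.52
ee_pos: [0.5102, -0.0507, 0.181]
eef_rot: [0.706, 0.033, 0.707, -0.033]
wrist_force: [0.2, -0.7, -0.1]
gripper_width: 0.548
time: 18.93
ee_pos: [0.4315, -0.1818, 0.1813]
eef_rot: [0.706, 0.034, 0.707, -0.034]
wrist_force: [0.3, -0.8, 0.4]
gripper_width: 0.55
(334, 295, array([ 0.4786, -0.071 ]), -2.877, 39.4, [np.uint64(6120), np.uint64(0)])
(466, 260, array([ 0.5524, -0.3423]), 1.585, 52.0, [np.uint64(0), np.uint64(0)])
t 18.98 at [ 0.4327 -0.1803  0.1814] turn [ 0.1 -0.1 -0. ] shift cur [156.4   3.3   2.5] shift tgt [156.4   3.3   2.3] n 4.0 w 0.547 F [-0.3  0.2  0.2] j [-0.44  0.09  2.22 -0.    0.84 -1.92]
```

View pics/i1.png

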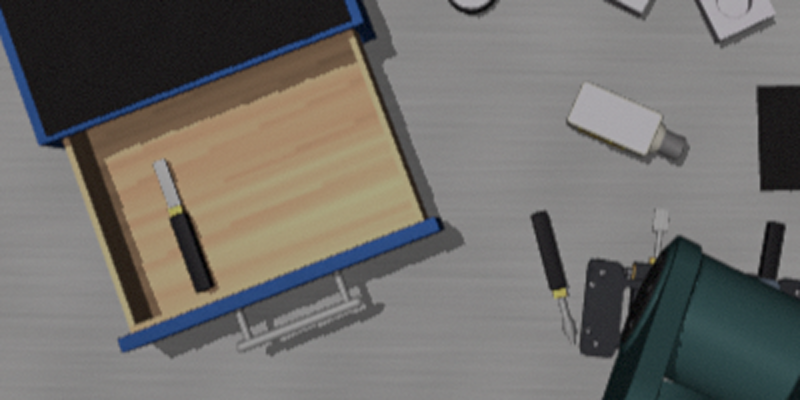

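```bash
python3 -m creep '{"dr":[[0,0,0],[0,0,0],[0,0,0],[0,0,0],[0,0,0],[0,0,0],[0,0,0],[0,0,0]],"xyz":[[15,3,2.5],[35,0,0],[35,0,0],[30,0,0],[25,0,0],[15,0,0],[0,0,0],[0,0,0]],"claw":[0.1,0.1,0.1,0.1,0.1,0.1,0.1,0.1]}'
python3 -m creep '{"dr":[[0,0,0],[0,0,0],[0,0,0],[0,0,0],[0,0,0],[0,0,0]],"xyz":[[0,0,0],[0,0,0],[0,0,0],[0,0,0],[0,0,0],[0,0,0]],"claw":[-1,-1,-1,-1,-1,-1]}' 30
python3 -m creep '{"dr":[[0,0,0],[0,0,0],[0,0,0],[0,0,0],[0,0,0],[0,0,0]],"xyz":[[-10,0,0],[-30,0,0],[-35,0,0],[-35,0,0],[-35,0,0],[0,0,0]],"claw":[-1,-1,-1,-1,-1,-1]}'
python3 - <<'E'
from h import *
snap("side","j1",(340,100,560,300),3)
plan(np.array([.57,.05,.18]),down(YC+np.pi/2));plan(slot(.029,.18,.072),down(YC+np.pi/2))
E
```

```text
time: 19.65
ee_pos: [0.4369, -0.1748, 0.0264]
eef_rot: [0.706, 0.034, 0.707, -0.033]
wrist_force: [0.8, -0.1, -0.3]
gripper_width: 0.551
time: 20.15
ee_pos: [0.4375, -0.1758, 0.0275]
eef_rot: [0.707, 0.035, 0.706, -0.035]
wrist_force: [-1.0, 1.2, 9.3]
gripper_width: 0.198
time: 20.65
ee_pos: [0.4398, -0.1769, 0.1786]
eef_rot: [0.709, 0.034, 0.703, -0.036]
wrist_force: [2.6, -0.3, 0.1]
gripper_width: 0.195
t 20.7 at [ 0.4389 -0.1764  0.1759] turn [-27.1   0.3   0.2] shift cur [ -3.9 238.2 108.3] shift tgt [ -4.1 162.6 205. ] n 7.0 w 0.198 F [-0.3 -0.1 -0. ] j [-0.43  0.1   2.22 -0.    0.82 -1.9 ]
t 20.7 at [ 0.4389 -0.1764  0.1759] turn [-27.1   0.3   0.2] shift cur [ -4.9 422.5  27.2] shift tgt [ -4.1 363.6 216.8] n 11.0 w 0.198 F [-0.3 -0.1 -0. ] j [-0.43  0.1   2.22 -0.    0.82 -1.9 ]
```

View pics/j1.png

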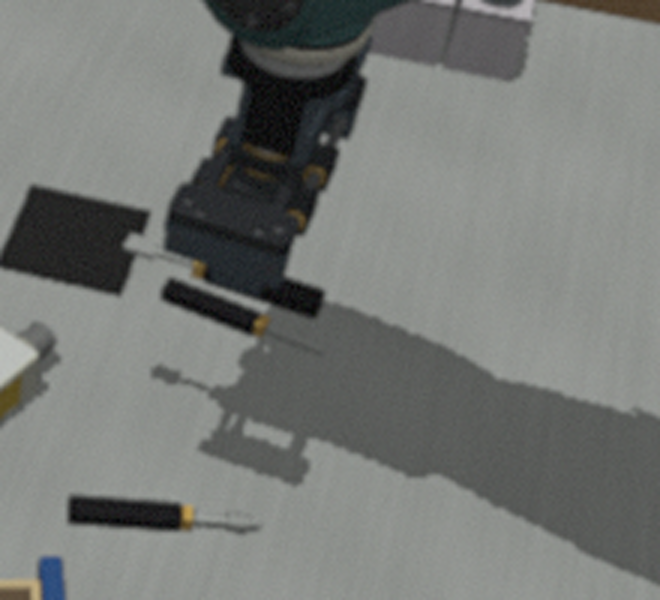

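```bash
python3 -m creep '{"dr":[[-6.8,0,0],[-6.8,0,0],[-6.8,0,0],[-6.8,0,0],[0,0,0]],"xyz":[[0,0,0],[0,0,0],[0,0,0],[0,0,0],[0,0,0]],"claw":[-1,-1,-1,-1,-1]}'
python3 -m creep '{"dr":[[0,0,0],[0,0,0],[0,0,0],[0,0,0],[0,0,0],[0,0,0],[0,0,0]],"xyz":[[0,23.3,29.3],[0,23.3,29.3],[0,23.3,29.3],[0,23.3,29.3],[0,23.3,29.3],[0,23.3,29.3],[0,23.3,29.3]],"claw":[-1,-1,-1,-1,-1,-1,-1]}'
python3 -m creep '{"dr":[[0,0,0],[0,0,0],[0,0,0],[0,0,0],[0,0,0],[0,0,0],[0,0,0]],"xyz":[[0,33.5,2],[0,33.5,2],[0,33.5,2],[0,33.5,2],[0,33.5,2],[0,33.5,2],[0,0,0]],"claw":[-1,-1,-1,-1,-1,-1,-1]}'
python3 - <<'E'
from h import *
plan(slot(.029,.052,.072),down(YC+np.pi/2))
E
```

```text
time: 21.12
ee_pos: [0.4365, -0.1753, 0.1713]
eef_rot: [0.694, -0.134, 0.695, 0.135]
wrist_force: [0.1, 0.2, -1.2]
gripper_width: 0.194
time: 21.7
ee_pos: [0.568, 0.0533, 0.1714]
eef_rot: [0.694, -0.131, 0.695, 0.131]
wrist_force: [0.8, -1.1, 0.1]
gripper_width: 0.197
time: 22.28
ee_pos: [0.5033, 0.2465, 0.1715]
eef_rot: [0.694, -0.132, 0.695, 0.132]
wrist_force: [0.3, -0.5, -0.6]
gripper_width: 0.195
t 22.28 at [0.5033 0.2465 0.1715] turn [-0.  -0.1 -0. ] shift cur [119.5  -6.3   2. ] shift tgt [119.5  -6.2   1.9] n 3.0 w 0.195 F [ 0.3 -0.5 -0.6] j [ 0.41  0.25  2.05  0.    0.85 -1.53]
```

```bash
python3 -m creep '{"dr":[[0,0,0],[0,0,0],[0,0,0],[0,0,0],[0,0,0],[0,0,0],[0,0,0],[0,0,0],[0,0,0]],"xyz":[[15,-6,2],[30,0,0],[30,0,0],[20,0,0],[15,0,0],[8,0,0],[2,0,0],[0,0,0],[0,0,0]],"claw":[-1,-1,-1,-1,-1,-1,-1,-1,-1]}'
python3 -m creep '{"dr":[[0,0,0],[0,0,0],[0,0,0],[0,0,0],[0,0,0],[0,0,0],[0,0,0],[0,0,0]],"xyz":[[1,0,0],[0,0,0],[0,0,0],[-15,0,0],[-35,0,0],[-35,0,0],[-35,0,0],[0,0,0]],"claw":[-0.35,-0.35,-0.35,-0.35,-0.35,-0.35,-0.35,-0.35]}'
python3 - <<'E'
from h import *
im=snap("top","k1",(60,170,560,370),1.6)
for t in tools(im): print(t)
p=np.array([.4684,-.2969,.18])+.013*np.array([np.cos(2.963),np.sin(2.963),0]);print(p)
plan(np.array([.6,-.0,.18]),down(2.963-np.pi/2));plan(p,down(2.963-np.pi/2));
E
```

```text
time: 23.03
ee_pos: [0.5097, 0.238, 0.0527]
eef_rot: [0.695, -0.132, 0.694, 0.132]
wrist_force: [0.5, 0.2, -0.3]
gripper_width: 0.197
time: 23.7
ee_pos: [0.5123, 0.2392, 0.1778]
eef_rot: [0.698, -0.132, 0.692, 0.133]
wrist_force: [1.7, 0.5, 1.5]
gripper_width: 0.324
(444, 300, array([ 0.4685, -0.2966]), 2.962, 39.1, [np.uint64(0), np.uint64(6885)])
(334, 295, array([ 0.4786, -0.0709]), -2.877, 39.3, [np.uint64(6120), np.uint64(0)])
(466, 260, array([ 0.5524, -0.3423]), 1.585, 52.0, [np.uint64(0), np.uint64(0)])
[ 0.45560677 -0.29459062  0.18      ]
t 23.75 at [0.5112 0.2388 0.175 ] turn [31.8  0.4 -0.1] shift cur [  -5.1 -254.7   -5.2] shift tgt [  -5.  -219.2  129.8] n 7.0 w 0.323 F [ 0.5  0.2 -1.7] j [ 0.4   0.25  2.04  0.    0.85 -1.55]
t 23.75 at [0.5112 0.2388 0.175 ] turn [31.8  0.4 -0.1] shift cur [  -6.7 -475.6 -247.7] shift tgt [  -5.  -534.8   40. ] n 14.0 w 0.323 F [ 0.5  0.2 -1.7] j [ 0.4   0.25  2.04  0.    0.85 -1.55]
```

View pics/k1.png

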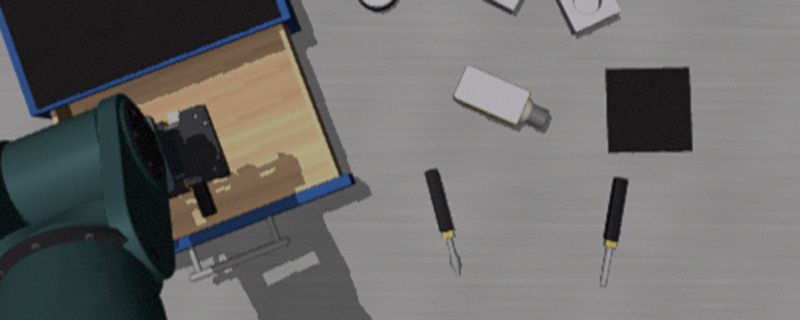

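```bash
python3 -m creep '{"dr":[[6.4,0,0],[6.4,0,0],[6.4,0,0],[6.3,0,0],[6.3,0,0],[0,0,0]],"xyz":[[-3,0,0],[-3,0,0],[0,0,0],[0,0,0],[0,0,0],[0,0,0]],"claw":[0.1,0.1,0.1,0.1,0.1,0.1]}'
python3 -m creep '{"dr":[[0,0,0],[0,0,0],[0,0,0],[0,0,0],[0,0,0],[0,0,0],[0,0,0]],"xyz":[[0,-31.3,18.6],[0,-31.3,18.6],[0,-31.3,18.6],[0,-31.3,18.6],[0,-31.3,18.6],[0,-31.3,18.6],[0,-31.3,18.6]],"claw":[0.1,0.1,0.1,0.1,0.1,0.1,0.1]}'
python3 -m creep '{"dr":[[0,0,0],[0,0,0],[0,0,0],[0,0,0],[0,0,0],[0,0,0],[0,0,0],[0,0,0],[0,0,0]],"xyz":[[0,-39.4,-11.2],[0,-39.4,-11.2],[0,-39.4,-11.2],[0,-39.4,-11.2],[0,-39.4,-11.2],[0,-39.4,-11.2],[0,-39.4,-11.2],[0,-39.4,-11.2],[0,0,0]],"claw":[0.1,0.1,0.1,0.1,0.1,0.1,0.1,0.1,0.1]}'
python3 - <<'E'
from h import *
im=snap("top","l1",(60,170,560,370),1.6)
for t in tools(im): print(t)
p=np.array([.4684,-.2969,.025])+.013*np.array([np.cos(2.963),np.sin(2.963),0])
plan(p,down(2.963-np.pi/2));
E
```

```text
time: 24.25
ee_pos: [0.5089, 0.2378, 0.1763]
eef_rot: [0.704, 0.065, 0.704, -0.065]
wrist_force: [0.0, 0.3, 0.7]
gripper_width: 0.549
time: 24.83
ee_pos: [0.5985, -0.0026, 0.1765]
eef_rot: [0.704, 0.062, 0.705, -0.062]
wrist_force: [1.0, 0.5, -0.0]
gripper_width: 0.549
time: 25.58
ee_pos: [0.4518, -0.2997, 0.1768]
eef_rot: [0.704, 0.063, 0.704, -0.063]
wrist_force: [0.3, 0.6, -0.2]
gripper_width: 0.553
(334, 295, array([ 0.4786, -0.0709]), -2.877, 39.3, [np.uint64(6120), np.uint64(0)])
(466, 260, array([ 0.5524, -0.3423]), 1.582, 52.0, [np.uint64(0), np.uint64(0)])
t 25.63 at [ 0.4528 -0.2975  0.1766] turn [-0. -0. -0.] shift cur [151.6   3.4   2.4] shift tgt [151.6   3.4   2.3] n 4.0 w 0.548 F [ 0.8  0.4 -0.2] j [-0.62  0.21  2.08 -0.    0.85 -2.02]
```

View pics/l1.png

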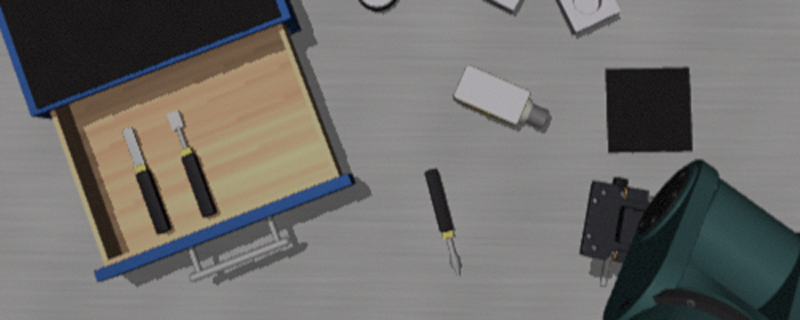

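Two tools lie side by side in the drawer; the third is still in place under the gripper.

```bash
python3 -m creep '{"dr":[[0,0,0],[0,0,0],[0,0,0],[0,0,0],[0,0,0],[0,0,0],[0,0,0],[0,0,0]],"xyz":[[15,3,2.5],[35,0,0],[35,0,0],[30,0,0],[20,0,0],[15,0,0],[0,0,0],[0,0,0]],"claw":[0.1,0.1,0.1,0.1,0.1,0.1,0.1,0.1]}'
python3 -m creep '{"dr":[[0,0,0],[0,0,0],[0,0,0],[0,0,0],[0,0,0],[0,0,0]],"xyz":[[0,0,0],[0,0,0],[0,0,0],[0,0,0],[0,0,0],[0,0,0]],"claw":[-1,-1,-1,-1,-1,-1]}' 30
python3 -m creep '{"dr":[[0,0,0],[0,0,0],[0,0,0],[0,0,0],[0,0,0],[0,0,0]],"xyz":[[-10,0,0],[-30,0,0],[-35,0,0],[-35,0,0],[-35,0,0],[0,0,0]],"claw":[-1,-1,-1,-1,-1,-1]}'
python3 - <<'E'
from h import *
snap("side","m1",(340,100,560,300),3)
plan(np.array([.6,0,.18]),down(YC-np.pi/2));plan(slot(-.029,.18,.072),down(YC-np.pi/2))
E
```

```text
time: 26.3
ee_pos: [0.4572, -0.2915, 0.0265]
eef_rot: [0.704, 0.062, 0.705, -0.062]
wrist_force: [1.3, 0.6, 0.7]
gripper_width: 0.55
time: 26.8
ee_pos: [0.4576, -0.2927, 0.0275]
eef_rot: [0.705, 0.063, 0.704, -0.063]
wrist_force: [-1.6, 0.9, 8.6]
gripper_width: 0.188
time: 27.3
ee_pos: [0.4598, -0.2943, 0.1789]
eef_rot: [0.707, 0.061, 0.702, -0.065]
wrist_force: [2.0, -0.1, 0.6]
gripper_width: 0.193
t 27.35 at [ 0.4589 -0.2937  0.176 ] turn [148.3   0.3  -0.4] shift cur [ -4.4 314.   86.7] shift tgt [  -4.  -221.5 -238.9] n 21.0 w 0.194 F [-0.6 -0.4 -1.2] j [-0.61  0.21  2.08 -0.    0.84 -2.  ]
t 27.35 at [ 0.4589 -0.2937  0.176 ] turn [148.3   0.3  -0.4] shift cur [ -5.4 485.8 -16.8] shift tgt [  -4.  -422.  -241.2] n 21.0 w 0.194 F [-0.6 -0.4 -1.2] j [-0.61  0.21  2.08 -0.    0.84 -2.  ]
```

View pics/m1.png

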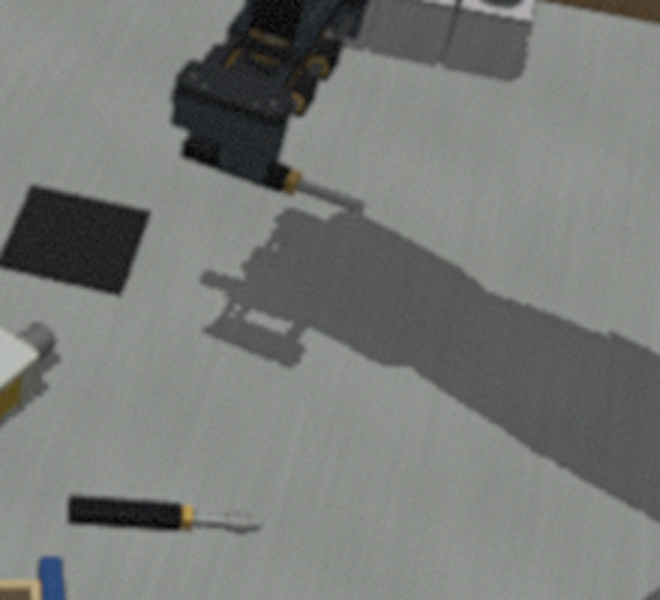

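```bash
python3 -m creep '{"dr":[[7,0,0],[7,0,0],[7,0,0],[7,0,0],[7,0,0],[7,0,0],[7,0,0],[7,0,0],[7,0,0],[7,0,0]],"xyz":[[0,0,0],[0,0,0],[0,0,0],[0,0,0],[0,0,0],[0,0,0],[0,0,0],[0,0,0],[0,0,0],[0,0,0]],"claw":[-1,-1,-1,-1,-1,-1,-1,-1,-1,-1]}'
python3 -m creep '{"dr":[[7,0,0],[7,0,0],[7,0,0],[7,0,0],[7,0,0],[7,0,0],[7,0,0],[7,0,0],[7,0,0],[7,0,0]],"xyz":[[0,0,0],[0,0,0],[0,0,0],[0,0,0],[0,0,0],[0,0,0],[0,0,0],[0,0,0],[0,0,0],[0,0,0]],"claw":[-1,-1,-1,-1,-1,-1,-1,-1,-1,-1]}'
python3 -m creep '{"dr":[[4.3,0,0],[4,0,0],[0,0,0],[0,0,0],[0,0,0],[0,0,0],[0,0,0],[0,0,0],[0,0,0],[0,0,0]],"xyz":[[0,0,0],[0,0,0],[0,-27.7,-29.9],[0,-27.7,-29.9],[0,-27.7,-29.9],[0,-27.7,-29.9],[0,-27.7,-29.9],[0,-27.7,-29.9],[0,-27.7,-29.9],[0,-27.7,-29.9]],"claw":[-1,-1,-1,-1,-1,-1,-1,-1,-1,-1]}'
python3 -m creep '{"dr":[[0,0,0],[0,0,0],[0,0,0],[0,0,0],[0,0,0],[0,0,0],[0,0,0]],"xyz":[[0,-33.4,-0.4],[0,-33.4,-0.4],[0,-33.4,-0.4],[0,-33.4,-0.4],[0,-33.4,-0.4],[0,-33.4,-0.4],[0,0,0]],"claw":[-1,-1,-1,-1,-1,-1,-1]}'
python3 - <<'E'
from h import *
plan(slot(-.029,.052,.072),down(YC-np.pi/2));snap("side","n1",(200,240,420,480),2.5)
E
```

```text
time: 28.18
ee_pos: [0.4567, -0.2921, 0.171]
eef_rot: [0.539, 0.457, 0.54, -0.457]
wrist_force: [0.4, 0.6, -0.8]
gripper_width: 0.194
time: 29.02
ee_pos: [0.4567, -0.2921, 0.171]
eef_rot: [-0.179, -0.684, -0.18, 0.684]
wrist_force: [0.2, -0.4, -0.1]
gripper_width: 0.19
time: 29.85
ee_pos: [0.5986, 0.0033, 0.171]
eef_rot: [-0.132, -0.694, -0.132, 0.695]
wrist_force: [0.7, -1.6, -0.8]
gripper_width: 0.19
time: 30.43
ee_pos: [0.5252, 0.192, 0.171]
eef_rot: [-0.133, -0.694, -0.133, 0.695]
wrist_force: [1.1, -0.0, -1.0]
gripper_width: 0.193
t 30.43 at [0.5252 0.192  0.171 ] turn [0.1 0.1 0. ] shift cur [119.    5.7  -1.7] shift tgt [119.    5.6  -1.5] n 3.0 w 0.193 F [ 1.1 -0.  -1. ] j [0.31 0.25 2.05 0.   0.85 1.5 ]
```

View pics/n1.png

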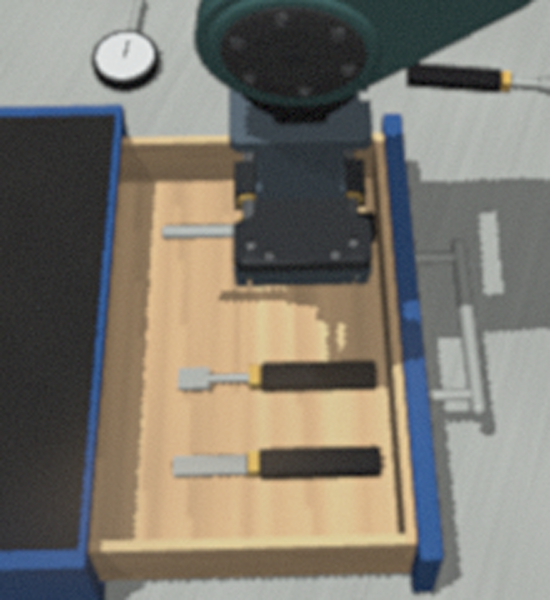

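```bash
python3 -m creep '{"dr":[[0,0,0],[0,0,0],[0,0,0],[0,0,0],[0,0,0],[0,0,0],[0,0,0],[0,0,0],[0,0,0]],"xyz":[[15,6,-2],[30,0,0],[30,0,0],[20,0,0],[15,0,0],[8,0,0],[2,0,0],[0,0,0],[0,0,0]],"claw":[-1,-1,-1,-1,-1,-1,-1,-1,-1]}'
python3 -m creep '{"dr":[[0,0,0],[0,0,0],[0,0,0],[0,0,0],[0,0,0],[0,0,0],[0,0,0],[0,0,0]],"xyz":[[1,0,0],[0,0,0],[0,0,0],[-15,0,0],[-35,0,0],[-35,0,0],[-35,0,0],[0,0,0]],"claw":[-0.35,-0.35,-0.35,-0.35,-0.35,-0.35,-0.35,-0.35]}'
python3 - <<'E'
from h import *
im=snap("top","o1",(60,170,560,370),1.6)
for t in tools(im): print(t)
p=np.array([.4786,-.0709,.18])+.013*np.array([np.cos(-2.875),np.sin(-2.875),0]);print(p)
Rg=down(-2.875+np.pi/2);plan(p,Rg)
E
```

```text
time: 31.23
ee_pos: [0.5323, 0.1836, 0.0527]
eef_rot: [0.132, 0.695, 0.132, -0.694]
wrist_force: [0.9, 0.0, -0.5]
gripper_width: 0.192
time: 31.9
ee_pos: [0.5349, 0.1847, 0.1778]
eef_rot: [0.131, 0.698, 0.132, -0.692]
wrist_force: [1.8, 0.8, 0.7]
gripper_width: 0.325
(334, 295, array([ 0.4784, -0.071 ]), -2.877, 39.1, [np.uint64(6120), np.uint64(0)])
(466, 260, array([ 0.5524, -0.3413]), 1.585, 51.0, [np.uint64(0), np.uint64(0)])
[ 0.46605924 -0.0743248   0.18      ]
t 31.95 at [0.5338 0.1844 0.175 ] turn [ 6.2 -0.4 -0. ] shift cur [ -5.9 215.9 157.7] shift tgt [ -5.  231.7 133.5] n 7.0 w 0.326 F [-0.7  0.3  0.3] j [ 0.29  0.25  2.04 -0.    0.85  1.49]
```

View pics/o1.png

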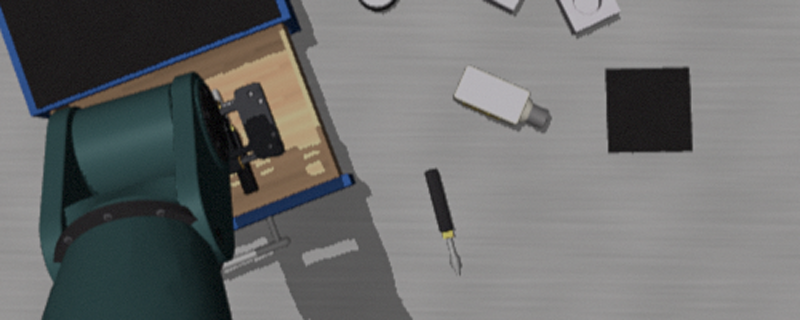

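```bash
python3 -m creep '{"dr":[[6.2,0,0],[0,0,0],[0,0,0],[0,0,0],[0,0,0],[0,0,0],[0,0,0],[0,0,0],[0,0,0]],"xyz":[[0,0,0],[0,33,19],[0,33,19],[0,33,19],[0,33,19],[0,33,19],[0,33,19],[0,33,19],[0,0,0]],"claw":[0.1,0.1,0.1,0.1,0.1,0.1,0.1,0.1,0.1]}'
python3 - <<'E'
from h import *
im=snap("top","p1",(60,170,560,370),1.6)
for t in tools(im): print(t)
p=np.array([.4786,-.0709,.025])+.013*np.array([np.cos(-2.875),np.sin(-2.875),0])
Rg=down(-2.875+np.pi/2);plan(p,Rg)
E
```

```text
time: 32.7
ee_pos: [0.4625, -0.0783, 0.1705]
eef_rot: [-0.093, -0.701, -0.093, 0.701]
wrist_force: [-0.1, -0.3, -0.4]
gripper_width: 0.549
(297, 301, array([0.4659, 0.0036]), 2.725, 69.8, [np.uint64(0), np.uint64(0)])
(466, 260, array([ 0.5524, -0.3423]), 1.582, 52.0, [np.uint64(0), np.uint64(0)])
t 32.75 at [ 0.4632 -0.0765  0.1705] turn [-0.2  0.   0. ] shift cur [145.5  -1.3  -3.5] shift tgt [145.5  -1.3  -3.3] n 4.0 w 0.551 F [ 0.1  0.9 -0.1] j [-0.21  0.11  2.22 -0.    0.81  1.1 ]
```

View pics/p1.png

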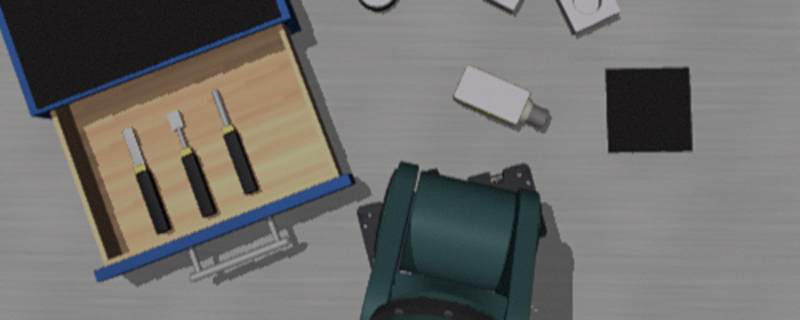

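```bash
python3 -m creep '{"dr":[[0,0,0],[0,0,0],[0,0,0],[0,0,0],[0,0,0],[0,0,0],[0,0,0],[0,0,0]],"xyz":[[15,-1,-3.5],[35,0,0],[30,0,0],[30,0,0],[20,0,0],[14,0,0],[0,0,0],[0,0,0]],"claw":[0.1,0.1,0.1,0.1,0.1,0.1,0.1,0.1]}'
python3 -m creep '{"dr":[[0,0,0],[0,0,0],[0,0,0],[0,0,0],[0,0,0],[0,0,0]],"xyz":[[0,0,0],[0,0,0],[0,0,0],[0,0,0],[0,0,0],[0,0,0]],"claw":[-1,-1,-1,-1,-1,-1]}' 30
python3 -m creep '{"dr":[[0,0,0],[0,0,0],[0,0,0],[0,0,0],[0,0,0],[0,0,0]],"xyz":[[-10,0,0],[-30,0,0],[-35,0,0],[-35,0,0],[-35,0,0],[0,0,0]],"claw":[-1,-1,-1,-1,-1,-1]}'
python3 - <<'E'
from h import *
snap("side","q1",(340,100,560,300),3)
plan(np.array([.57,0,.18]),down(YC+np.pi/2));plan(slot(-.087,.18,.072),down(YC+np.pi/2))
E
```

```text
time: 33.42
ee_pos: [0.4669, -0.0715, 0.0264]
eef_rot: [-0.094, -0.7, -0.094, 0.701]
wrist_force: [0.5, -0.3, 0.8]
gripper_width: 0.551
time: 33.92
ee_pos: [0.4677, -0.0723, 0.0275]
eef_rot: [0.094, 0.701, 0.094, -0.701]
wrist_force: [-1.5, 0.8, 8.5]
gripper_width: 0.189
time: 34.42
ee_pos: [0.4703, -0.0728, 0.1786]
eef_rot: [0.095, 0.704, 0.093, -0.698]
wrist_force: [2.0, -0.4, 0.9]
gripper_width: 0.192
t 34.47 at [ 0.4693 -0.0726  0.1759] turn [173.8  -0.3   0.5] shift cur [  -3.6  -43.5 -116.3] shift tgt [ -4.1  30.7 120.4] n 25.0 w 0.191 F [ 0.5  0.7 -0.5] j [-0.2   0.1   2.21  0.    0.82  1.1 ]
t 34.47 at [ 0.4693 -0.0726  0.1759] turn [173.8  -0.3   0.5] shift cur [  -3.9 -177.6 -132.1] shift tgt [ -4.1 162.2 150.5] n 25.0 w 0.191 F [ 0.5  0.7 -0.5] j [-0.2   0.1   2.21  0.    0.82  1.1 ]
```

View pics/q1.png

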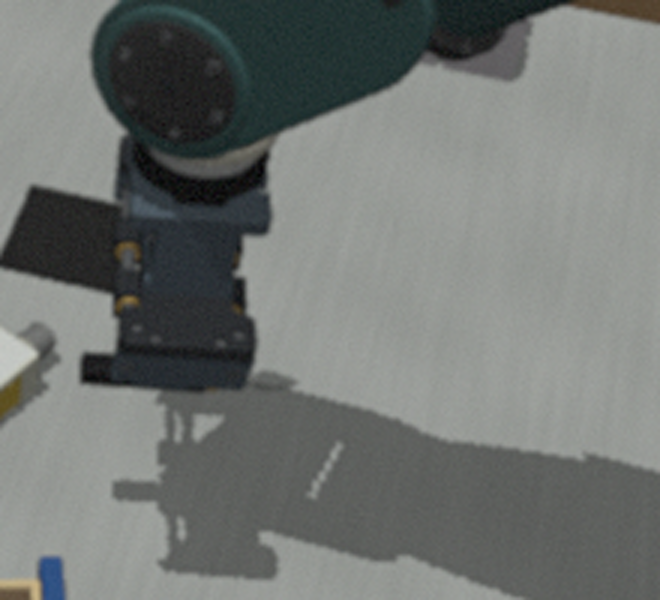

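```bash
python3 -m creep '{"dr":[[-6.9,0,0],[-6.9,0,0],[-6.9,0,0],[-6.9,0,0],[-6.9,0,0],[-6.9,0,0],[-6.9,0,0],[-6.9,0,0],[-6.9,0,0]],"xyz":[[0,0,0],[0,0,0],[0,0,0],[0,0,0],[0,0,0],[0,0,0],[0,0,0],[0,0,0],[0,0,0]],"claw":[-1,-1,-1,-1,-1,-1,-1,-1,-1]}'
python3 -m creep '{"dr":[[-6.9,0,0],[-6.9,0,0],[-6.9,0,0],[-6.9,0,0],[-6.9,0,0],[-6.9,0,0],[-6.9,0,0],[-6.9,0,0],[-6.9,0,0]],"xyz":[[0,0,0],[0,0,0],[0,0,0],[0,0,0],[0,0,0],[0,0,0],[0,0,0],[0,0,0],[0,0,0]],"claw":[-1,-1,-1,-1,-1,-1,-1,-1,-1]}'
python3 -m creep '{"dr":[[-6.9,0,0],[-6.9,0,0],[-6.9,0,0],[-6.9,0,0],[-6.9,0,0],[-6.9,0,0],[-6.9,0,0],[-6.9,0,0],[-6.9,0,0],[0,0,0]],"xyz":[[0,0,0],[0,0,0],[0,0,0],[0,0,0],[0,0,0],[0,0,0],[0,0,0],[0,0,0],[0,0,0],[0,0,0]],"claw":[-1,-1,-1,-1,-1,-1,-1,-1,-1,-1]}'
python3 -m creep '{"dr":[[0,0,0],[0,0,0],[0,0,0],[0,0,0],[0,0,0],[0,0,0],[0,0,0],[0,0,0],[0,0,0]],"xyz":[[0,7.7,30],[0,7.7,30],[0,7.7,30],[0,7.7,30],[0,33,7.5],[0,33,7.5],[0,33,7.5],[0,33,7.5],[0,0,0]],"claw":[-1,-1,-1,-1,-1,-1,-1,-1,-1]}'
python3 - <<'E'
from h import *
plan(slot(-.087,.052,.072),down(YC+np.pi/2));snap("side","r1",(200,240,420,480),2.5)
E
```

```text
time: 35.22
ee_pos: [0.4666, -0.0721, 0.1712]
eef_rot: [-0.443, -0.55, -0.444, 0.551]
wrist_force: [-0.3, -0.5, -0.2]
gripper_width: 0.191
time: 35.97
ee_pos: [0.4666, -0.0721, 0.1712]
eef_rot: [0.663, 0.243, 0.665, -0.243]
wrist_force: [-0.4, -0.4, -0.4]
gripper_width: 0.194
time: 36.8
ee_pos: [0.4667, -0.0721, 0.1713]
eef_rot: [0.694, -0.134, 0.695, 0.135]
wrist_force: [-0.6, -0.4, -1.0]
gripper_width: 0.196
time: 37.55
ee_pos: [0.5457, 0.1382, 0.1714]
eef_rot: [0.694, -0.131, 0.695, 0.132]
wrist_force: [0.9, -1.0, -1.0]
gripper_width: 0.193
t 37.55 at [0.5457 0.1382 0.1714] turn [-0.  -0.1 -0. ] shift cur [119.4  -6.1   2.2] shift tgt [119.4  -6.    2.1] n 3.0 w 0.193 F [ 0.9 -1.  -1. ] j [ 0.21  0.25  2.04  0.    0.85 -1.74]
```

View pics/r1.png

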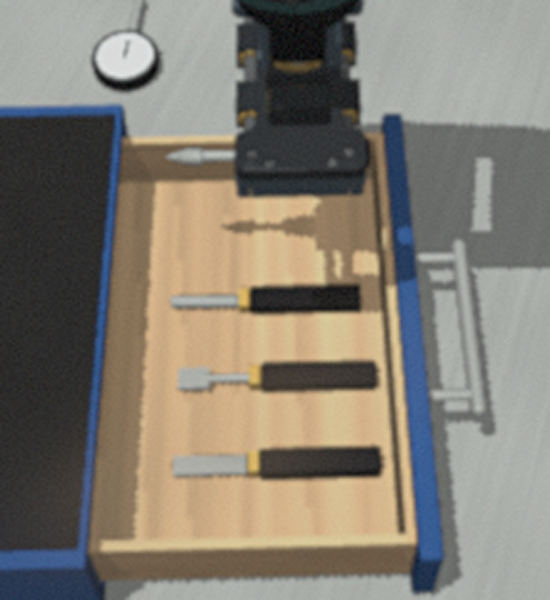

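Three are placed straight and level; now lower the fourth.

```bash
python3 -m creep '{"dr":[[0,0,0],[0,0,0],[0,0,0],[0,0,0],[0,0,0],[0,0,0],[0,0,0],[0,0,0],[0,0,0]],"xyz":[[15,-6,2],[30,0,0],[30,0,0],[20,0,0],[15,0,0],[8,0,0],[2,0,0],[0,0,0],[0,0,0]],"claw":[-1,-1,-1,-1,-1,-1,-1,-1,-1]}'
python3 -m creep '{"dr":[[0,0,0],[0,0,0],[0,0,0],[0,0,0],[0,0,0],[0,0,0],[0,0,0],[0,0,0]],"xyz":[[1,0,0],[0,0,0],[0,0,0],[-15,0,0],[-35,0,0],[-35,0,0],[-35,0,0],[0,0,0]],"claw":[-0.35,-0.35,-0.35,-0.35,-0.35,-0.35,-0.35,-0.35]}'
python3 - <<'E'
from h import *
bar=np.array([.4063,.171,.18]);plan(bar-.03*cx,down(YC));plan(bar-.05*cx,down(YC+np.pi/2))
E
```

```text
time: 38.35
ee_pos: [0.5516, 0.1293, 0.0527]
eef_rot: [0.695, -0.132, 0.694, 0.132]
wrist_force: [-0.4, 0.1, -0.8]
gripper_width: 0.193
time: 39.02
ee_pos: [0.5543, 0.1301, 0.1778]
eef_rot: [0.698, -0.132, 0.691, 0.132]
wrist_force: [0.8, 0.8, 1.6]
gripper_width: 0.328
t 39.02 at [0.5543 0.1301 0.1778] turn [90.1  0.5 -0.3] shift cur [  -3.7   92.5 -152.6] shift tgt [  -2.2 -152.7  -92.3] n 13.0 w 0.328 F [0.8 0.8 1.6] j [ 0.19  0.25  2.03 -0.    0.85 -1.76]
t 39.02 at [0.5543 0.1301 0.1778] turn [0.1 0.5 0.1] shift cur [  -3.9   92.5 -172.6] shift tgt [  -2.2   92.3 -172.7] n 5.0 w 0.328 F [0.8 0.8 1.6] j [ 0.19  0.25  2.03 -0.    0.85 -1.76]
```

```bash
python3 -m creep '{"dr":[[7,0,0],[7,0,0],[7,0,0],[7,0,0],[7,0,0],[7,0,0],[7,0,0],[7,0,0],[7,0,0],[7,0,0]],"xyz":[[0,0,0],[0,0,0],[0,0,0],[0,0,0],[0,0,0],[0,0,0],[0,0,0],[0,0,0],[0,0,0],[0,0,0]],"claw":[-0.4,-0.4,-0.4,-0.4,-0.4,-0.4,-0.4,-0.4,-0.4,-0.4]}'
python3 -m creep '{"dr":[[7,0,0],[7,0,0],[6,0,0],[0,0,0],[0,0,0],[0,0,0],[0,0,0],[0,0,0]],"xyz":[[0,0,0],[0,0,0],[0,0,0],[0,-30,-23],[0,-30,-23],[0,-30,-23],[0,-30,-23],[0,0,0]],"claw":[-0.4,-0.4,-0.4,-0.4,-0.4,-0.4,-0.4,-0.4]}'
python3 - <<'E'
from h import *
plan(np.array([.4063,.171,.066]),down(YC));snap("side","s1",(200,240,420,480),2.5)
im=snap("top","s2",(60,170,300,350),3)
E
```

```text
time: 39.85
ee_pos: [0.5512, 0.1295, 0.1713]
eef_rot: [0.644, 0.292, 0.644, -0.292]
wrist_force: [0.1, 0.4, 0.0]
gripper_width: 0.303
time: 40.52
ee_pos: [0.4001, 0.1711, 0.1703]
eef_rot: [0.584, 0.396, 0.586, -0.398]
wrist_force: [-0.5, 0.4, 0.0]
gripper_width: 0.3
t 40.52 at [0.4001 0.1711 0.1703] turn [ 0.1 -0.   0.2] shift cur [104.3   6.1   2.4] shift tgt [104.3   5.8   2.3] n 3.0 w 0.3 F [-0.5  0.4  0. ] j [ 0.35  0.05  2.28  0.    0.81 -0.03]
```

View pics/s1.png

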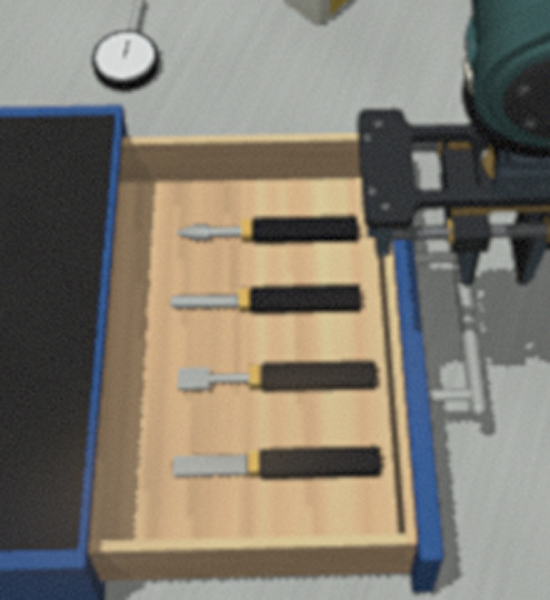

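View pics/s2.png

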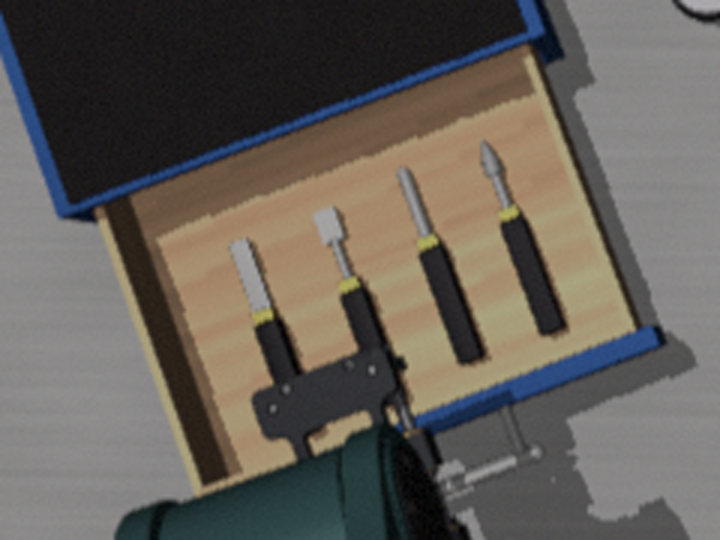

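```bash
python3 -m creep '{"dr":[[0,0,0],[0,0,0],[0,0,0],[0,0,0],[0,0,0],[0,0,0],[0,0,0]],"xyz":[[5,6,2.5],[20,0,0],[25,0,0],[25,0,0],[15,0,0],[14,0,0],[0,0,0]],"claw":[-0.4,-0.4,-0.4,-0.4,-0.4,-0.4,-0.4]}'
python3 -m creep '{"dr":[[0,0,0],[0,0,0],[0,0,0],[0,0,0],[0,0,0]],"xyz":[[0,0,0],[0,0,0],[0,0,0],[0,0,0],[0,0,0]],"claw":[-1,-1,-1,-1,-1]}' 30
python3 -m creep '{"dr":[[0,0,0],[0,0,0],[0,0,0],[0,0,0],[0,0,0],[0,0,0],[0,0,0],[0,0,0],[0,0,0],[0,0,0]],"xyz":[[0,2,0],[0,4,0],[0,6,0],[0,8,0],[0,8,0],[0,8,0],[0,8,0],[0,8,0],[0,8,0],[0,8,0]],"claw":[-1,-1,-1,-1,-1,-1,-1,-1,-1,-1]}'
```

```text
time: 41.2
ee_pos: [0.4124, 0.17, 0.0644]
eef_rot: [0.584, 0.397, 0.585, -0.399]
wrist_force: [-0.3, -0.3, 0.3]
gripper_width: 0.299
time: 41.62
ee_pos: [0.4129, 0.1708, 0.0677]
eef_rot: [0.585, 0.398, 0.584, -0.397]
wrist_force: [2.6, -5.0, -1.5]
gripper_width: 0.114
time: 42.45
ee_pos: [0.4762, 0.1957, 0.0676]
eef_rot: [0.585, 0.398, 0.584, -0.397]
wrist_force: [0.6, -7.5, 2.3]
gripper_width: 0.111
```

```bash
python3 -m creep '{"dr":[[0,0,0],[0,0,0],[0,0,0],[0,0,0],[0,0,0],[0,0,0],[0,0,0],[0,0,0],[0,0,0],[0,0,0]],"xyz":[[0,9,0.2],[0,9,0.2],[0,9,0],[0,9,0],[0,9,0],[0,9,0],[0,9,0],[0,9,0],[0,9,0],[0,9,0]],"claw":[-1,-1,-1,-1,-1,-1,-1,-1,-1,-1]}'
python3 -m creep '{"dr":[[0,0,0],[0,0,0],[0,0,0],[0,0,0],[0,0,0],[0,0,0],[0,0,0]],"xyz":[[0,7,0],[0,6,0],[0,5,0],[0,4,0],[0,3,0],[0,0,0],[0,0,0]],"claw":[-1,-1,-1,-1,-1,-1,-1]}'
```

```text
time: 43.28
ee_pos: [0.5605, 0.2288, 0.0676]
eef_rot: [0.585, 0.398, 0.584, -0.397]
wrist_force: [0.6, -4.8, 5.9]
gripper_width: 0.111
time: 43.87
ee_pos: [0.5836, 0.2379, 0.0676]
eef_rot: [0.585, 0.398, 0.584, -0.397]
wrist_force: [1.8, -3.8, 6.0]
gripper_width: 0.109
```

```bash
python3 -m creep '{"dr":[[0,0,0],[0,0,0],[0,0,0],[0,0,0],[0,0,0],[0,0,0]],"xyz":[[0,3,0],[0,2,0],[0,2,0],[0,1,0],[0,0,0],[0,0,0]],"claw":[-1,-1,-1,-1,-1,-1]}'
python3 -m creep '{"dr":[[0,0,0],[0,0,0],[0,0,0],[0,0,0],[0,0,0]],"xyz":[[0,1,0],[0,1,0],[0,1,0],[0,0,0],[0,0,0]],"claw":[-1,-1,-1,-1,-1]}'
```

```text
time: 44.37
ee_pos: [0.5909, 0.2407, 0.0676]
eef_rot: [0.585, 0.398, 0.584, -0.397]
wrist_force: [2.3, -4.2, 5.3]
gripper_width: 0.112
time: 44.78
ee_pos: [0.5916, 0.2411, 0.0675]
eef_rot: [0.584, 0.396, 0.585, -0.399]
wrist_force: [-11.1, -10.4, 20.7]
gripper_width: 0.115
```

```bash
python3 -m creep '{"dr":[[0,0,0],[0,0,0],[0,0,0],[0,0,0]],"xyz":[[0,1,0],[0,1,0],[0,0,0],[0,0,0]],"claw":[-1,-1,-1,-1]}'
python3 -m creep '{"dr":[[0,0,0],[0,0,0],[0,0,0],[0,0,0],[0,0,0],[0,0,0],[0,0,0],[0,0,0]],"xyz":[[0,0,0],[0,0,0],[0,0,0],[0,0,0],[-20,0,0],[-40,0,0],[-40,0,0],[-20,0,0]],"claw":[-0.4,-0.4,-0.4,-0.4,-0.4,-0.4,-0.4,-0.4]}'
python3 - <<'E'
from h import *
im=snap("top","t1");snap("side","t2",(40,240,360,480),2.3)
plan(np.array([.62,0,.26]),down(YC))
E
```

```text
time: 45.12
ee_pos: [0.5917, 0.2411, 0.0673]
eef_rot: [0.583, 0.395, 0.586, -0.4]
wrist_force: [-22.3, -14.5, 32.5]
gripper_width: 0.114
time: 45.78
ee_pos: [0.5961, 0.2431, 0.1913]
eef_rot: [0.586, 0.399, 0.584, -0.396]
wrist_force: [0.6, 1.1, 0.9]
gripper_width: 0.303
t 45.88 at [0.5968 0.2434 0.1913] turn [ 0.1  0.  -0.4] shift cur [-69.1 -67.4 234.9] shift tgt [-68.7 -67.6 235. ] n 7.0 w 0.299 F [ 0.8  0.1 -0.2] j [ 0.35  0.34  1.87  0.    0.92 -0.03]
```

View pics/t1.png

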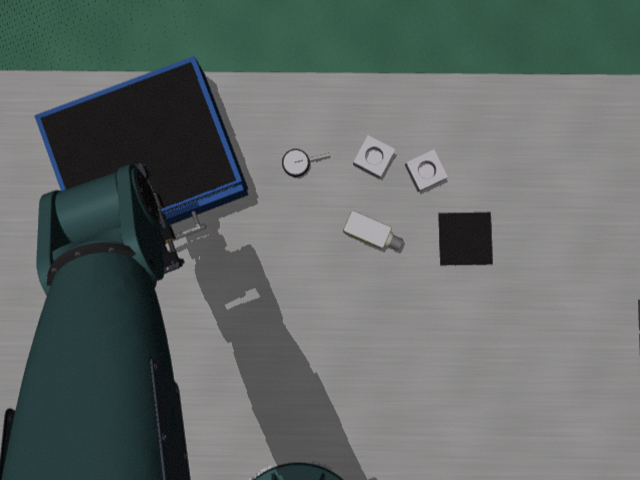

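View pics/t2.png

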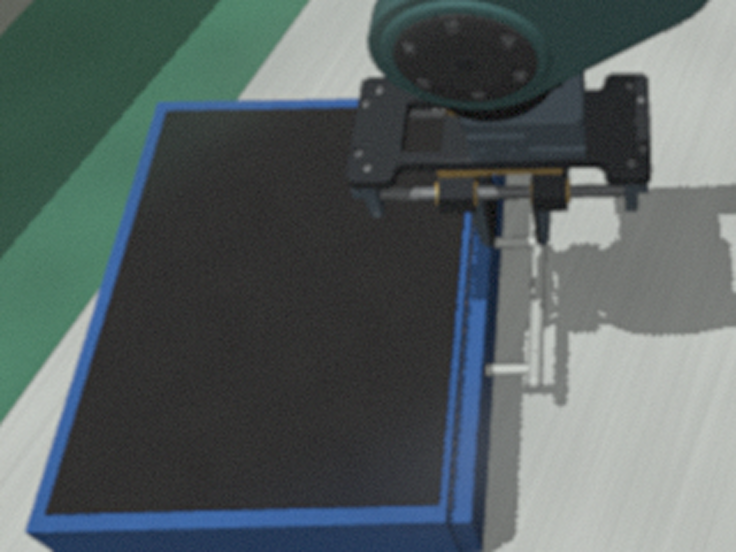

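Run:
```python
from h import *
im=cv2.imread("pics/t1.png");c=im[190:270,320:500];cv2.imwrite("pics/u1.png",cv2.resize(c,None,fx=4.4,fy=4.4,interpolation=cv2.INTER_CUBIC))
g=im.min(axis=2);m=np.zeros(g.shape,np.uint8);m[200:260,330:410]=(g[200:260,330:410]>165)*255
cs=cv2.findContours(m,0,1)[0];ct=max(cs,key=cv2.contourArea);r=cv2.minAreaRect(ct);print(r);b=cv2.boxPoints(r)
P=[onz("top",u,v,.046)[:2] for u,v in b];print(np.array(P).round(4),[np.linalg.norm(P[i]-P[i-1]).round(4) for i in range(4)],np.mean(P,0))
k=im.max(axis=2);m[:]=0;m[205:275,432:500]=(k[205:275,432:500]<60)*255
ct=max(cv2.findContours(m,0,1)[0],key=cv2.contourArea);r=cv2.minAreaRect(ct);print("pad",r,[onz("top",u,v,.003)[:2].round(4) for u,v in cv2.boxPoints(r)],onz("top",*r[0],.003))
```

```text
((367.02069091796875, 228.55245971679688), (41.62700653076172, 20.37490463256836), 23.498565673828125)
[[ 0.6096 -0.0896]
 [ 0.6474 -0.1058]
 [ 0.6144 -0.1825]
 [ 0.5767 -0.1661]] [np.float64(0.0833), np.float64(0.0411), np.float64(0.0835), np.float64(0.041)] [ 0.61201307 -0.13600459]
pad ((464.9676513671875, 238.44859313964844), (51.926231384277344, 52.07202911376953), 88.80650329589844) [array([ 0.6493, -0.2882]), array([ 0.6523, -0.397 ]), array([ 0.544 , -0.3974]), array([ 0.5411, -0.2894])] [ 0.596482   -0.34298858  0.003     ]
```

View pics/u1.png

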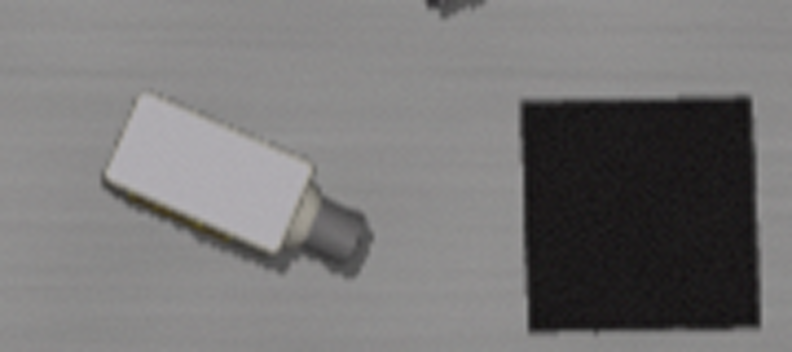

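```bash
cat >> h.py <<'E'
def tilt(byaw,a,jaw):
    "a deg: pointing = down cos a - b sin a ; jaw axis yaw"
    b=np.array([np.cos(byaw),np.sin(byaw),0]);a=np.radians(a);x=np.array([0,0,-np.cos(a)])-b*np.sin(a)
    y=np.array([np.cos(jaw),np.sin(jaw),0]);return R.from_matrix(np.c_[x,y,np.cross(x,y)])
E
python3 - <<'E'
from h import *
by=np.radians(-113.2);jw=by+np.pi/2
Rg=tilt(by,35,jw);g=np.array([.6077,-.1461,.032]);pre=g-.12*Rg.as_matrix()[:,0]
print(pre);plan(pre,down(jw));print((down(jw).inv()*Rg).as_rotvec(degrees=True),(down(jw).inv()*tilt(by,-55,jw)).as_rotvec(degrees=True))
E
```

```text
[ 0.5805853  -0.20936332  0.13029825]
t 45.88 at [0.5968 0.2434 0.1913] turn [44.8 -0.1 -0.4] shift cur [  59.8 -181.9  415.1] shift tgt [ 61.  163.5 422.5] n 12.0 w 0.299 F [ 0.8  0.1 -0.2] j [ 0.35  0.34  1.87  0.    0.92 -0.03]
[-3.23055009e-15  3.50000000e+01 -9.69165026e-15] [-9.91810229e-15 -5.50000000e+01  3.30603410e-15]
```

```bash
python3 -m creep '{"dr":[[6.4,0,0],[6.4,0,0],[6.4,0,0],[6.4,0,0],[6.4,0,0],[6.4,0,0],[6.4,0,0]],"xyz":[[-10,0,0],[-10,0,0],[-10,0,0],[-10,0,0],[0,0,0],[0,0,0],[0,0,0]],"claw":[1,1,1,1,1,1,1]}'
python3 -m creep '{"dr":[[0,0,0],[0,0,0],[0,0,0],[0,0,0],[0,0,0],[0,0,0],[0,0,0],[0,0,0],[0,0,0],[0,0,0]],"xyz":[[0,13.6,35.2],[0,13.6,35.2],[0,13.6,35.2],[0,13.6,35.2],[0,13.6,35.2],[0,13.6,35.2],[0,13.6,35.2],[0,13.6,35.2],[0,13.6,35.2],[0,13.6,35.2]],"claw":[1,1,1,1,1,1,1,1,1,1]}'
python3 -m creep '{"dr":[[0,0,0],[0,0,0],[0,-7,0],[0,-7,0],[0,-7,0],[0,-7,0],[0,-7,0],[0,-7,0],[0,-7,0],[0,0,0]],"xyz":[[0,13.6,35.2],[0,13.6,35.2],[0,0,0],[0,0,0],[0,0,0],[0,0,0],[0,0,0],[0,0,0],[0,0,0],[0,0,0]],"claw":[1,1,1,1,1,1,1,1,1,1]}'
python3 - <<'E'
from h import *
by=np.radians(-113.2);jw=by+np.pi/2
plan(np.array([.58,-.2,.22]),tilt(by,-55,jw))
E
```

```text
time: 46.47
ee_pos: [0.5944, 0.2424, 0.2261]
eef_rot: [-0.387, -0.591, -0.388, 0.592]
wrist_force: [0.4, 0.5, 0.1]
gripper_width: 0.779
time: 47.3
ee_pos: [0.5801, -0.1363, 0.2261]
eef_rot: [-0.389, -0.59, -0.389, 0.591]
wrist_force: [-0.1, 0.2, -0.1]
gripper_width: 0.996
time: 48.13
ee_pos: [0.5774, -0.2084, 0.2238]
eef_rot: [-0.517, -0.288, -0.193, 0.783]
wrist_force: [0.3, 0.1, -1.2]
gripper_width: 0.996
t 48.13 at [ 0.5774 -0.2084  0.2238] turn [ 0.3 -5.6  0.1] shift cur [-4.2 -0.9 -8.6] shift tgt [-5.  -0.9 -8.1] n 1.0 w 0.996 F [ 0.3  0.1 -1.2] j [-0.09  0.43  1.87 -0.84  1.31  0.74]
```

```bash
python3 -m creep '{"dr":[[0,6.8,0],[0,6.8,0],[0,6.8,0],[0,6.8,0],[0,6.8,0],[0,6.8,0],[0,6.8,0],[0,6.8,0],[0,6.8,0],[0,6.8,0]],"xyz":[[0,0,0],[0,0,0],[0,0,0],[0,0,0],[0,0,0],[0,0,0],[0,0,0],[0,0,0],[0,0,0],[0,0,0]],"claw":[1,1,1,1,1,1,1,1,1,1]}'
python3 -m creep '{"dr":[[0,6.5,0],[0,6.5,0],[0,6.5,0],[0,0,0]],"xyz":[[0,0,0],[0,0,0],[0,0,0],[0,0,0]],"claw":[1,1,1,1]}'
python3 - <<'E'
from h import *
by=np.radians(-113.2);jw=by+np.pi/2
Rg=tilt(by,38,jw);g=np.array([.6077,-.1461,.032]);pre=g-.12*Rg.as_matrix()[:,0]
plan(pre,Rg);plan(g,Rg);snap("side","v1",(240,100,460,280),3);snap("top","v2",(300,170,520,350),3)
E
```

```text
time: 48.97
ee_pos: [0.5791, -0.2112, 0.2285]
eef_rot: [0.32, 0.683, 0.447, -0.481]
wrist_force: [1.0, 0.4, -0.3]
gripper_width: 0.999
time: 49.3
ee_pos: [0.5773, -0.2121, 0.2258]
eef_rot: [0.237, 0.755, 0.494, -0.36]
wrist_force: [0.1, 0.2, -0.6]
gripper_width: 1.001
t 49.3 at [ 0.5773 -0.2121  0.2258] turn [-0.2 -0.9 -0.3] shift cur [76.5  1.8 63.3] shift tgt [77.4  1.9 62.1] n 3.0 w 1.001 F [ 0.1  0.2 -0.6] j [-0.64  0.34  1.92  0.72  1.18 -0.62]
t 49.3 at [ 0.5773 -0.2121  0.2258] turn [-0.2 -0.9 -0.3] shift cur [196.4   1.2  65.2] shift tgt [197.4   1.9  62.1] n 6.0 w 1.001 F [ 0.1  0.2 -0.6] j [-0.64  0.34  1.92  0.72  1.18 -0.62]
```

View pics/v1.png

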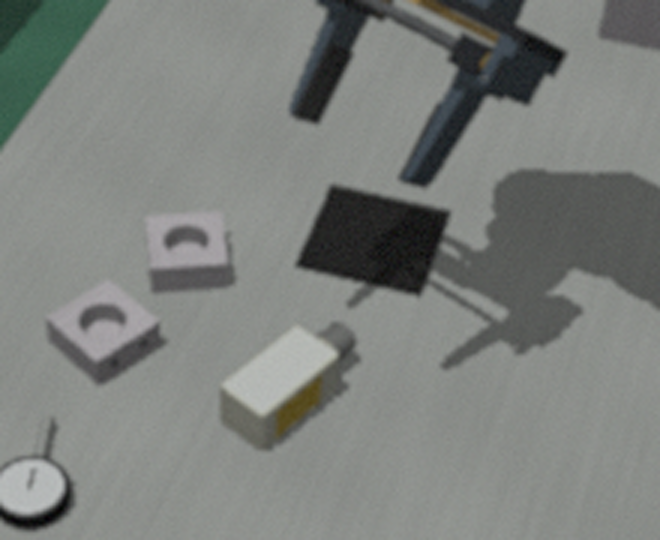

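View pics/v2.png

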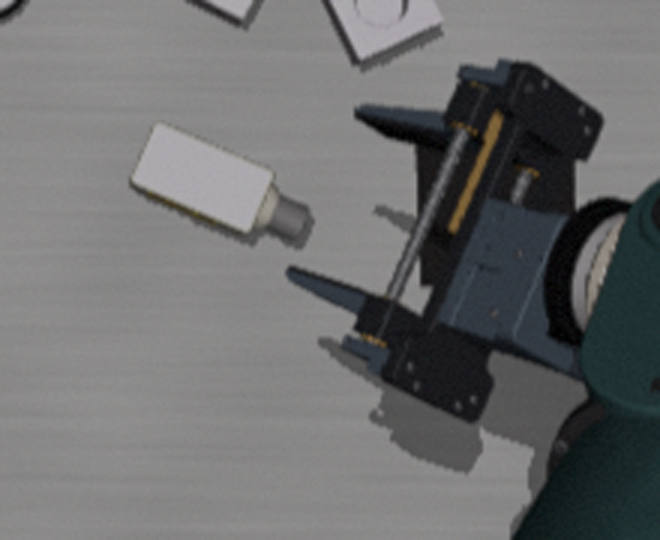

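```bash
python3 -m creep '{"dr":[[0,-0.9,0],[0,0,0],[0,0,0],[0,0,0]],"xyz":[[10,1,25],[30,1,25],[36,0,13],[0,0,0]],"claw":[1,1,1,1]}'
python3 - <<'E'
from h import *
by=np.radians(-113.2);jw=by+np.pi/2
plan(np.array([.6077,-.1461,.032]),tilt(by,38,jw))
E
```

```text
time: 49.73
ee_pos: [0.5767, -0.2111, 0.123]
eef_rot: [0.241, 0.748, 0.495, -0.371]
wrist_force: [-1.3, 1.4, -0.8]
gripper_width: 0.998
t 49.73 at [ 0.5767 -0.2111  0.123 ] turn [-0.2  0.5  0.3] shift cur [116.    3.5  -1.7] shift tgt [116.    2.9  -0.7] n 3.0 w 0.998 F [-1.3  1.4 -0.8] j [-0.63  0.49  1.93  0.76  1.04 -0.73]
```

```bash
python3 -m creep '{"dr":[[0,0,0],[0,0,0],[0,0,0],[0,0,0],[0,0,0],[0,0,0],[0,0,0]],"xyz":[[20,3,-1],[25,0,0],[25,0,0],[22,0,0],[14,0,0],[8,0,0],[0,0,0]],"claw":[1,1,1,1,1,1,1]}'
python3 - <<'E'
from h import *
by=np.radians(-113.2);jw=by+np.pi/2
plan(np.array([.6077,-.1461,.032]),tilt(by,38,jw))
snap("side","w1",(240,100,460,280),3)
E
```

```text
time: 50.32
ee_pos: [0.6095, -0.1496, 0.0387]
eef_rot: [0.243, 0.749, 0.494, -0.369]
wrist_force: [0.2, -0.4, 0.5]
gripper_width: 1.001
t 50.32 at [ 0.6095 -0.1496  0.0387] turn [0.  0.4 0. ] shift cur [ 6.8 -3.   2.1] shift tgt [ 6.8 -3.   2.2] n 1.0 w 1.001 F [ 0.2 -0.4  0.5] j [-0.52  0.63  1.93  0.88  0.9  -0.8 ]
```

View pics/w1.png

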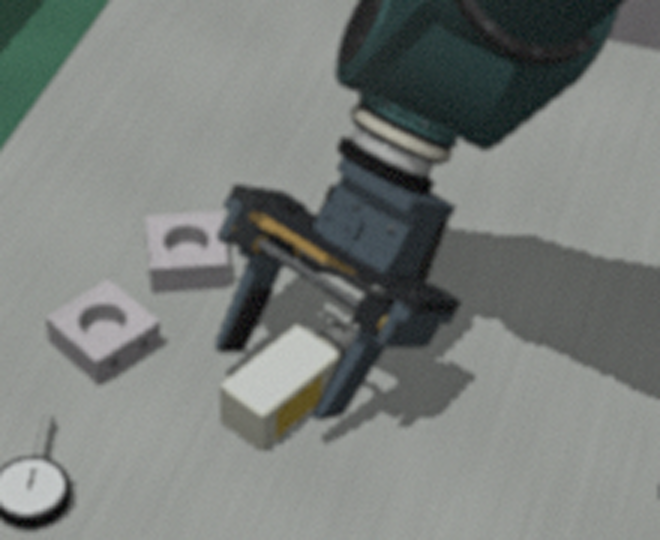

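```bash
python3 -m creep '{"dr":[[0,0,0],[0,0,0],[0,0,0],[0,0,0],[0,0,0],[0,0,0],[0,0,0],[0,0,0],[0,0,0]],"xyz":[[3,-3,0],[3,0,0],[0,0,0],[0,0,0],[0,0,0],[0,0,0],[0,0,0],[0,0,0],[0,0,0]],"claw":[1,1,1,-1,-1,-1,-1,-1,-1]}' 35
python3 - <<'E'
from h import *
by=np.radians(-113.2);jw=by+np.pi/2
plan(np.array([.6077,-.1461,.15]),tilt(by,38,jw))
E
```

```text
time: 51.12
ee_pos: [0.6078, -0.1458, 0.0337]
eef_rot: [0.243, 0.749, 0.494, -0.369]
wrist_force: [0.1, 0.4, -0.3]
gripper_width: 0.59
t 51.12 at [ 0.6078 -0.1458  0.0337] turn [-0.   0.4 -0. ] shift cur [-92.3   0.1 -70.8] shift tgt [-91.8   0.1 -71.4] n 3.0 w 0.59 F [ 0.1  0.4 -0.3] j [-0.52  0.63  1.94  0.89  0.89 -0.81]
```

```bash
python3 -m creep '{"dr":[[0,0,0],[0,0,0],[0,0,0],[0,0,0],[0,0,0],[0,0,0],[0,0,0],[0,0,0]],"xyz":[[0,0,0],[0,0,0],[0,0,0],[-8,0,-6],[-16,0,-12],[-24,0,-18],[-24,0,-18],[-24,0,-18]],"claw":[-1,-1,-1,-1,-1,-1,-1,-1]}' 35
python3 -m creep '{"dr":[[0,0,0],[0,-6,0],[0,-6,0],[0,-6,0],[0,-6,0],[0,-6,0],[0,-6,0],[0,-6,0],[0,-6,0],[0,0,0]],"xyz":[[0,0,0],[0,0,0],[0,0,0],[0,0,0],[0,0,0],[0,0,0],[0,0,0],[0,0,0],[0,0,0],[0,0,0]],"claw":[-1,-1,-1,-1,-1,-1,-1,-1,-1,-1]}'
python3 - <<'E'
from h import *
by=np.radians(-113.2);jw=by+np.pi/2
plan(np.array([.5965,-.343,.17]),tilt(by,-52,jw));snap("side","x1",(240,50,520,260),2.7)
E
```

```text
time: 51.78
ee_pos: [0.6068, -0.1471, 0.1553]
eef_rot: [0.243, 0.749, 0.494, -0.369]
wrist_force: [1.0, 0.1, -1.0]
gripper_width: 0.504
time: 52.62
ee_pos: [0.6076, -0.1457, 0.1536]
eef_rot: [-0.425, -0.532, -0.351, 0.643]
wrist_force: [0.4, 1.4, -2.4]
gripper_width: 0.502
t 52.62 at [ 0.6076 -0.1457  0.1536] turn [  0.1 -41.3  -0.1] shift cur [ 18.6  67.2 185.6] shift tgt [136.3  67.5 127.2] n 6.0 w 0.502 F [ 0.4  1.4 -2.4] j [-0.2   0.39  1.91 -0.23  0.9   0.35]
```

View pics/x1.png

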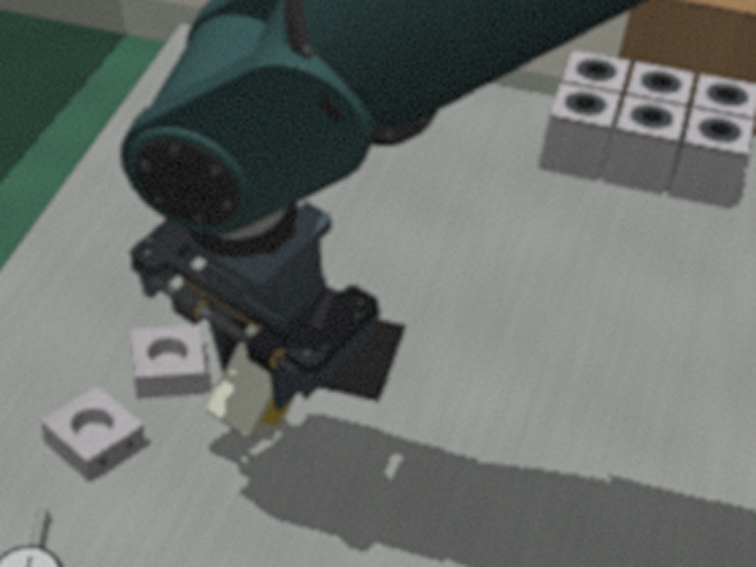

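```bash
python3 -m creep '{"dr":[[0,0,0],[0,0,0],[0,0,0],[0,0,0],[0,0,0],[0,0,0],[0,0,0],[0,0,0]],"xyz":[[2.7,9.6,26.5],[2.7,9.6,26.5],[2.7,9.6,26.5],[2.7,9.6,26.5],[2.7,9.6,26.5],[2.7,9.6,26.5],[2.7,9.6,26.5],[0,0,0]],"claw":[-1,-1,-1,-1,-1,-1,-1,-1]}'
python3 - <<'E'
from h import *
for dy in(-40,-60):
    by=np.radians(-113.2+dy);jw=by+np.pi/2
    plan(np.array([.5965,-.343,.17]),tilt(by,-52,jw))
    plan(np.array([.5965,-.343,.17]),tilt(by,-10.4,jw))
E
```

```text
time: 53.33
ee_pos: [0.5948, -0.3491, 0.1691]
eef_rot: [-0.422, -0.536, -0.351, 0.641]
wrist_force: [0.8, 0.2, -0.9]
gripper_width: 0.499
t 53.33 at [ 0.5948 -0.3491  0.1691] turn [ 34.8 -40.1 -21.1] shift cur [-2.  -0.9 -6. ] shift tgt [-3.9 -4.7 -1.9] n 9.0 w 0.499 F [ 0.8  0.2 -0.9] j [-0.5   0.44  1.79 -0.23  0.91  0.05]
t 53.33 at [ 0.5948 -0.3491  0.1691] turn [39.1 -0.2 -7.2] shift cur [-2.  -0.9 -6. ] shift tgt [-1.7 -4.7 -4. ] n 6.0 w 0.499 F [ 0.8  0.2 -0.9] j [-0.5   0.44  1.79 -0.23  0.91  0.05]
t 53.33 at [ 0.5948 -0.3491  0.1691] turn [ 52.2 -37.9 -31.6] shift cur [-2.  -0.9 -6. ] shift tgt [-2.5 -5.9 -0.8] n 11.0 w 0.499 F [ 0.8  0.2 -0.9] j [-0.5   0.44  1.79 -0.23  0.91  0.05]
t 53.33 at [ 0.5948 -0.3491  0.1691] turn [ 58.8  -0.2 -10.8] shift cur [-2.  -0.9 -6. ] shift tgt [-1.3 -5.9 -2.2] n 9.0 w 0.499 F [ 0.8  0.2 -0.9] j [-0.5   0.44  1.79 -0.23  0.91  0.05]
```

```bash
python3 -m creep '{"dr":[[4.75,-3.45,-2.87],[4.75,-3.45,-2.87],[4.75,-3.45,-2.87],[4.75,-3.45,-2.87],[4.75,-3.45,-2.87],[4.75,-3.45,-2.87],[4.75,-3.45,-2.87],[4.75,-3.45,-2.87],[4.75,-3.45,-2.87],[4.75,-3.45,-2.87]],"xyz":[[0,0,0],[0,0,0],[0,0,0],[0,0,0],[0,0,0],[0,0,0],[0,0,0],[0,0,0],[0,0,0],[0,0,0]],"claw":[-1,-1,-1,-1,-1,-1,-1,-1,-1,-1]}'
python3 -m creep '{"dr":[[4.75,-3.45,-2.87],[0,0,0],[0,0,0]],"xyz":[[0,0,0],[0,0,0],[0,0,0]],"claw":[-1,-1,-1]}'
python3 - <<'E'
from h import *
by=np.radians(-173.2);jw=by+np.pi/2
plan(np.array([.5965,-.343,.1]),tilt(by,-52,jw))
snap("side","y1",(240,20,520,230),2.7);snap("top","y2",(340,100,620,310),2.7)
E
```

```text
time: 54.17
ee_pos: [0.5953, -0.3442, 0.1681]
eef_rot: [-0.091, -0.349, -0.052, 0.931]
wrist_force: [-1.1, 1.4, -1.0]
gripper_width: 0.499
time: 54.42
ee_pos: [0.5951, -0.3449, 0.1672]
eef_rot: [-0.058, -0.324, -0.021, 0.944]
wrist_force: [-0.4, -0.1, -2.3]
gripper_width: 0.502
t 54.42 at [ 0.5951 -0.3449  0.1672] turn [ 0.2  0.1 -0.1] shift cur [ 40.1  -1.5 -54. ] shift tgt [ 40.1  -1.7 -53.9] n 2.0 w 0.502 F [-0.4 -0.1 -2.3] j [-0.41  0.78  1.42 -0.42  1.76  1.13]
```

View pics/y1.png

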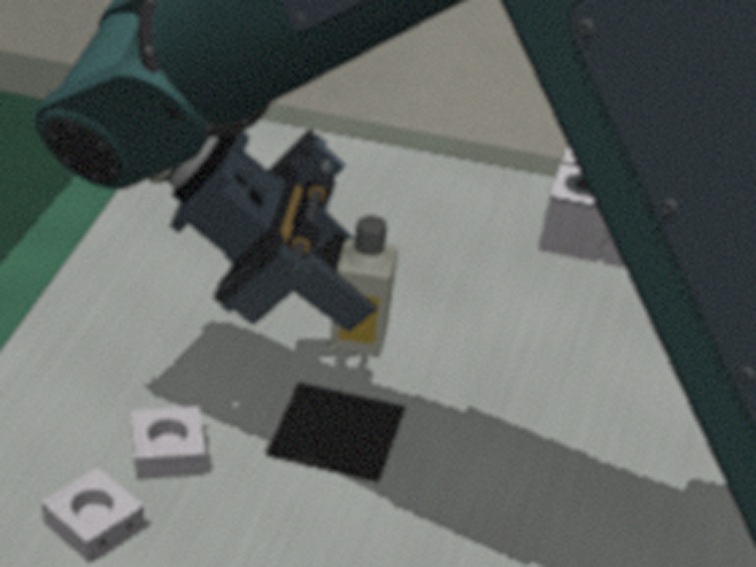

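View pics/y2.png

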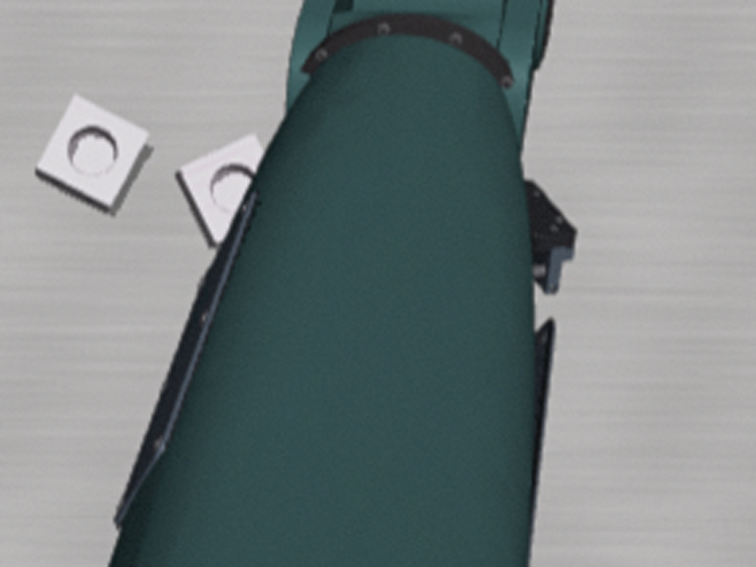

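Run:
```python
from h import *
by=np.radians(-173.2);jw=by+np.pi/2
plan(np.array([.607,-.342,.064]),tilt(by,-52,jw))
plan(np.array([.607,-.342,.167]),tilt(by,-52,jw))
print(pose()[1].inv().apply([0,0,-10]))
```

```text
t 54.52 at [ 0.5953 -0.3446  0.1686] turn [ 0.2  0.  -0.2] shift cur [ 54.9  -1.1 -89.8] shift tgt [ 55.   -1.2 -89.8] n 3.0 w 0.504 F [ 0.1 -0.1 -1.9] j [-0.41  0.78  1.42 -0.42  1.76  1.14]
t 54.52 at [ 0.5953 -0.3446  0.1686] turn [ 0.2  0.  -0.2] shift cur [-8.4 -1.1 -8.6] shift tgt [-8.4 -1.2 -8.6] n 1.0 w 0.504 F [ 0.1 -0.1 -1.9] j [-0.41  0.78  1.42 -0.42  1.76  1.14]
[ 6.15370381e+00  4.56816210e-04 -7.88238094e+00]
```

```bash
python3 -m creep '{"dr":[[0.2,0,0],[0,0,0],[0,0,0],[0,0,0],[0,0,0],[0,0,0],[0,0,0],[0,0,0]],"xyz":[[-8,-1,-9],[12,0,-16],[15,0,-20],[15,0,-20],[12,0,-15],[8,0,-10],[0,0,0],[0,0,0]],"claw":[-1,-1,-1,-1,-1,-1,-1,-1]}'
python3 - <<'E'
from h import *
by=np.radians(-173.2);jw=by+np.pi/2
plan(np.array([.607,-.342,.058]),tilt(by,-52,jw))
snap("side","z1",(260,60,480,230),3.4)
E
```

```text
time: 55.18
ee_pos: [0.6078, -0.3425, 0.0641]
eef_rot: [-0.058, -0.323, -0.017, 0.944]
wrist_force: [0.2, -0.1, -1.2]
gripper_width: 0.503
t 55.18 at [ 0.6078 -0.3425  0.0641] turn [-0.2  0.2 -0.2] shift cur [ 4.3 -0.7 -4.4] shift tgt [ 4.3 -0.6 -4.4] n 1.0 w 0.503 F [ 0.2 -0.1 -1.2] j [-0.4   0.93  1.37 -0.41  1.67  1.19]
```

View pics/z1.png

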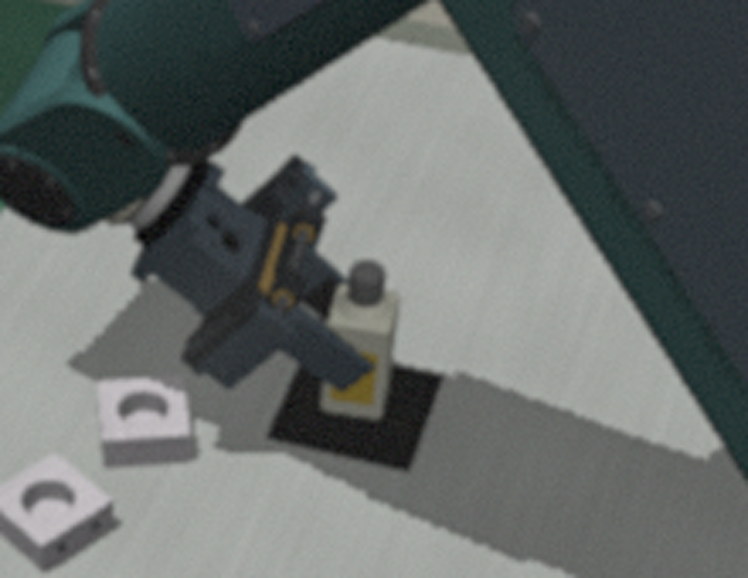

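```bash
python3 -m creep '{"dr":[[0,0,0],[0,0,0],[0,0,0],[0,0,0]],"xyz":[[1.2,0,-1.6],[1.2,0,-1.6],[0,0,0],[0,0,0]],"claw":[-1,-1,-1,-1]}'
python3 -m creep '{"dr":[[0,0,0],[0,0,0],[0,0,0],[0,0,0]],"xyz":[[0.6,0,-0.8],[0.6,0,-0.8],[0,0,0],[0,0,0]],"claw":[-1,-1,-1,-1]}'
```

```text
time: 55.57
ee_pos: [0.6083, -0.3427, 0.0608]
eef_rot: [-0.058, -0.324, -0.016, 0.944]
wrist_force: [0.1, -0.9, -1.7]
gripper_width: 0.5
time: 55.9
ee_pos: [0.6081, -0.3426, 0.0583]
eef_rot: [-0.057, -0.324, -0.017, 0.944]
wrist_force: [0.5, -0.7, -1.8]
gripper_width: 0.501
```

```bash
python3 -m creep '{"dr":[[0,0,0],[0,0,0],[0,0,0],[0,0,0]],"xyz":[[0.6,0,-0.8],[0.3,0,-0.4],[0,0,0],[0,0,0]],"claw":[-1,-1,-1,-1]}'
python3 - <<'E'
from h import *
by=np.radians(-173.2);jw=by+np.pi/2
plan(np.array([.607,-.342,.058]),tilt(by,-52,jw));snap("side","za",(290,90,430,210),5)
E
```

```text
time: 56.23
ee_pos: [0.6083, -0.3426, 0.0575]
eef_rot: [-0.057, -0.323, -0.016, 0.944]
wrist_force: [0.3, 0.3, 6.3]
gripper_width: 0.5
t 56.23 at [ 0.6083 -0.3426  0.0575] turn [-0.2  0.2 -0.2] shift cur [ 0.6 -0.8  1.1] shift tgt [ 0.6 -0.8  1.1] n 1.0 w 0.5 F [0.3 0.3 6.3] j [-0.4   0.94  1.37 -0.41  1.67  1.19]
```

View pics/za.png

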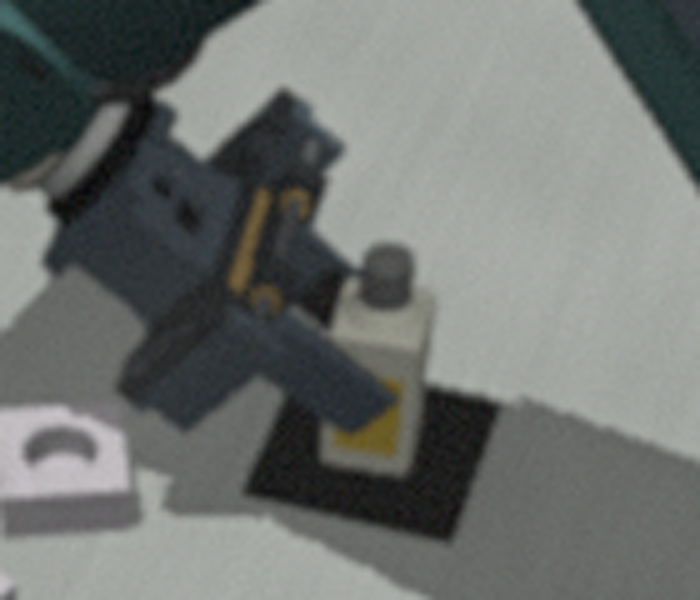

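```bash
python3 -m creep '{"dr":[[0,0,0],[0,0,0],[0,0,0],[0,0,0],[0,0,0],[0,0,0],[0,0,0],[0,0,0],[0,0,0],[0,0,0]],"xyz":[[0,0,0],[0,0,0],[0,0,0],[0,0,0],[0,0,0],[0,0,0],[0,0,0],[0,0,0],[0,0,0],[0,0,0]],"claw":[0.1,0.15,0.2,0.3,0.4,0.5,0.6,0.7,0.8,0.8]}'
python3 -m creep '{"dr":[[0,0,0],[0,0,0],[0,0,0],[0,0,0],[0,0,0],[0,0,0],[0,0,0],[0,0,0],[0,0,0],[0,0,0]],"xyz":[[-5,0,0],[-10,0,0],[-15,0,0],[-20,0,0],[-20,0,0],[-20,0,0],[-20,0,0],[-20,0,0],[-20,0,0],[0,0,0]],"claw":[0.8,0.8,0.8,0.8,0.8,0.8,0.8,0.8,0.8,0.8]}'
python3 - <<'E'
from h import *
plan(np.array([.607,-.342,.3]),down(-1));snap("side","zb",(260,60,480,230),3.4)
E
```

```text
time: 57.12
ee_pos: [0.6081, -0.3426, 0.0568]
eef_rot: [-0.057, -0.324, -0.017, 0.944]
wrist_force: [0.0, 1.2, -0.2]
gripper_width: 0.899
time: 57.95
ee_pos: [0.7292, -0.3275, 0.1522]
eef_rot: [-0.058, -0.326, -0.016, 0.943]
wrist_force: [0.2, 0.6, -0.1]
gripper_width: 0.903
t 57.95 at [ 0.7292 -0.3275  0.1522] turn [-24.2  51.1  11.3] shift cur [  5.7   0.9 192.3] shift tgt [-147.8  -53.8  110.7] n 9.0 w 0.903 F [ 0.2  0.6 -0.1] j [-0.34  0.98  1.08 -0.39  1.91  1.14]
```

View pics/zb.png

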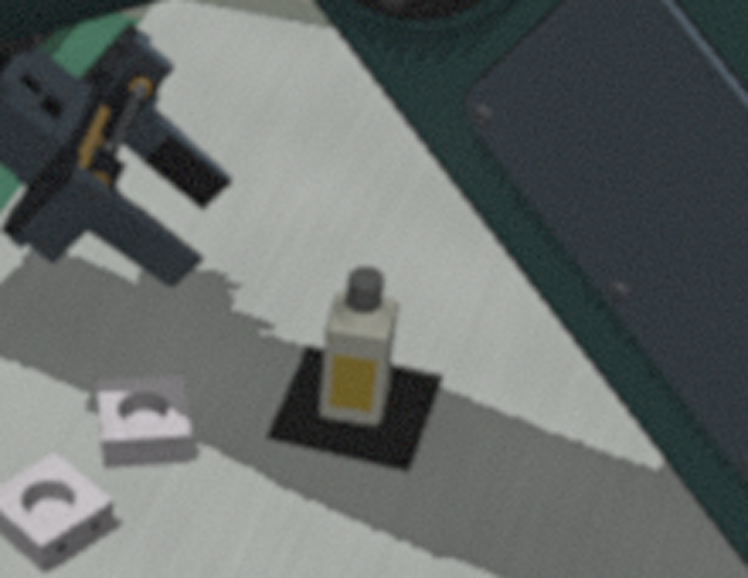

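```bash
python3 -m creep '{"dr":[[0,0,0],[0,0,0],[0,0,0],[0,0,0],[0,0,0],[0,0,0]],"xyz":[[-12.3,0,15.8],[-12.3,0,15.8],[-12.3,0,15.8],[-12.3,0,15.8],[-12.3,0,15.8],[-12.3,0,15.8]],"claw":[0.8,0.8,0.8,0.8,0.8,0.8]}'
python3 -m creep '{"dr":[[0,0,0],[0,0,0],[0,0,0],[0,0,0],[0,0,0],[0,0,0],[0,0,0],[0,0,0],[0,0,0],[0,0,0]],"xyz":[[0,-32,0],[0,-32,0],[0,-32,0],[0,-32,0],[0,-32,0],[0,-32,0],[0,-32,0],[0,-32,0],[0,-32,0],[0,0,0]],"claw":[0.8,0.8,0.8,0.8,0.8,0.8,0.8,0.8,0.8,0.8]}'
python3 - <<'E'
from h import *
snap("side","zc");snap("top","zd")
E
```

```text
time: 58.5
ee_pos: [0.7257, -0.3273, 0.272]
eef_rot: [-0.057, -0.324, -0.016, 0.944]
wrist_force: [0.2, 0.2, 0.2]
gripper_width: 0.9
time: 59.33
ee_pos: [0.6911, -0.0364, 0.2688]
eef_rot: [-0.059, -0.324, -0.018, 0.944]
wrist_force: [-0.3, -0.9, 0.2]
gripper_width: 0.897
```

View pics/zc.png

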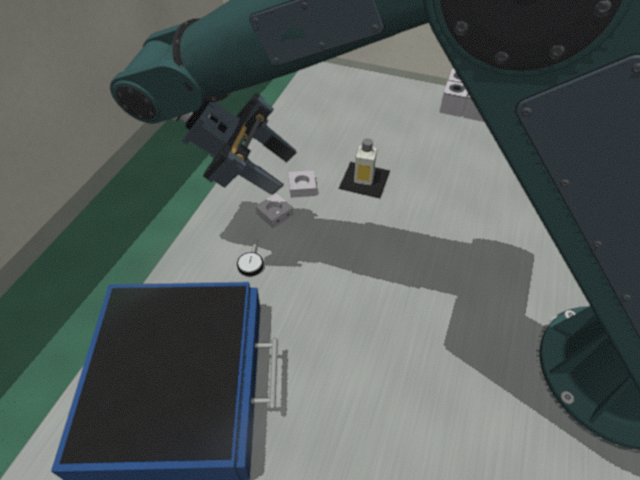

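View pics/zd.png

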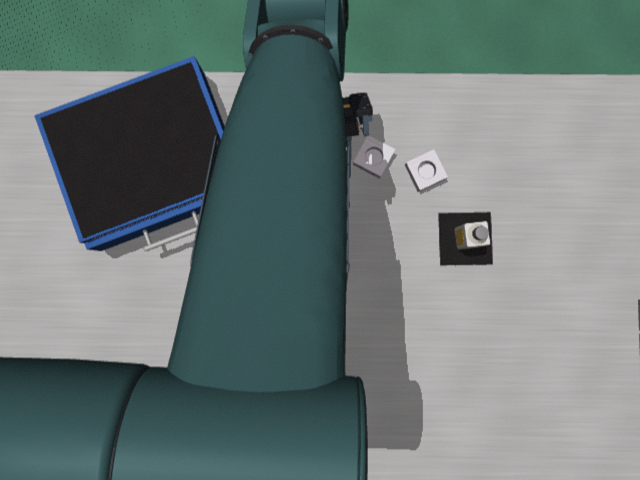

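Run:
```python
from workcell import sign_off
print(sign_off())
```

```text
the job is handed in; nothing more can be done
None
```

The bench is cleared, and I handed the job in at about 59 s of the 210 s allowed.

- **Tools:** All four hand tools were on the bench. They now lie flat and side by side on the drawer's floor, about 58 mm apart, handles to the front and blades to the back. The last pictures taken before closing, from both cameras, showed them straight with none on top of another.
- **Drawer:** It was already about 13 mm open at the start. I opened it fully, then pushed it shut until it hit its stop. The push there read about 41 N in total at the wrist, passed through the fingers gripping the bar, well under the 120 N wrist limit. The stop came within 1 mm of the shut position I had worked out. I did not measure the gap again after letting go, but the pictures show the front panel against the cabinet.
- **Bottle:** It stands upright near the middle of the rubber pad. Both cameras show its base wholly on the pad with room on every side.
- **Plates and dial:** They look unmoved in the last side view. The arm hid the dial in the last top view.

No check failed or disagreed. I saw no tool or bottle knocked aside and no grip slip. The gripper was clear of everything when I handed in.

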